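# Extend a magnifier boom to its next snap-button hole and clamp it

### The arm

A 6-joint arm with a two-finger parallel gripper is mounted at the origin on a cart in front of the work surface, level with it; the furniture and walls round the work are solid. World frame = base frame: x ahead of the robot, y to its left, z up, the work surface at z = 0. Lengths are in m, angles in rad, forces in N, time in s.
With the tool pointing down it reaches from about 0.35 to 0.85 m from the base axis. Payload 8.1 kg.
Tool frame: the origin (TCP) lies at the very end of the fingers, on their centre line; the grasp point (between the pads) lies 19 mm behind it (pinch_z is the distance from the TCP to the grasp point, in m); z points along the fingers, y is the direction in which the jaws open and shut (so a half turn about z gives the same grasp; the last joint's range is limited). The gripper opens to 93 mm and grips with 3 to 60 N. Pads are 15 mm wide; open, the fingers measure 128 mm over their backs; the gripper's body (75 mm by 188 mm) begins 65 mm behind the grasp point.
Start: joints at [1.203, 0.13, 1.488, -0, 1.523, -0.085], TCP at [0.167, 0.576, 0.219] pointing down, gripper open.
Joint ranges: [-2.96, 2.96], [-0.89, 2.26], [0.02, 2.5], [-1.34, 4.48], [0, 2.73], [-2.66, 2.66]. Speed limits (rad/s): [2.39, 2.39, 2.79, 3.14, 3.14, 3.14].

### API

Orientations are given as a rotation vector (axis times angle).
In Python, from plant import * gives the robot as it stands.
- The arm moves only by the tool move_arm, never from a script. Its argument "series" is a list of rows, each a list of 7 numbers: the shift along the tool's x, y, z each as a share of 10 cm, from -1 to 1, then the turn, a rotation vector about the tool's x, y, z each as a share of 180 degrees, from -1 to 1, then the opening, from -1 (shut) to 1 (fully open). In form: [[dx, dy, dz, rx, ry, rz, jaw], ...]. A call has 1 to 8 rows; each row is the pose to reach, as a shift and turn from the pose commanded when the call began, along the tool's axes at that moment, turning the shorter way round; what a row does not reach only later rows make up. A row lasts 1/10 s, in which the tool goes at most 50 mm and 8.59 degrees, less where a joint would pass 70% of its speed; a pose out of reach is approached as far as the arm can. A call with a number of a shift or a turn outside -1 to 1 is refused whole. A call with a gripper value outside its range is refused whole. The fingers move at their own pace and stop on an object; "squeeze" is the grip in N (left out, the last holds). Time passes only in rows, so rows that repeat a pose let the fingers close. It gives the time, the measured TCP pose, the force and the opening at its end, in the units of the state.
- read_state(): the state, without advancing time (a new reading comes with each control period).
- read_camera(name): name is "scene" or "top" or "wrist"; returns a dict with "frame" (420x560x3 uint8, red, green, blue), "K" (3x3 intrinsics, pixels), "rvec" (rotation vector, rad) and "tvec" (3), from world to camera coordinates, as OpenCV has them. Camera axes: x right, y down, z forward; pixel columns grow to the right and rows downward; lengths in m; the calibration is good to about 2 mm. A picture is of the moment at which its call begins. There is no depth.
- close_job(): hands the job in, once; it reports no verdict.
The state is a dict: "t": time; "q": joint angles; "dq": joint speeds; "joint_torque": joint torques, N m; "tool_pos": TCP position; "orientation": TCP orientation; "force": force on the tool from outside, world axes, zero at the start; "wrist_torque": the same for the moment, N m; "opening": finger opening in m.
Only numpy, scipy, OpenCV 4.12 (cv2) and the standard library are available. Lean on these libraries where they do the work, as an engineer would, in place of code of your own. Each camera call takes 0.05 s, during which the arm holds its last target.

### The job

The magnifier on the optical table stands one hole short of the round wafer case that lies below it. Squeeze the boom's spring button flush, draw the outer tube out (away from the post) to its next hole, feeling for the button to snap out through it and not forcing the tube hard against the button. Only then fold the clamp lever down flat onto the tube, and leave everything else on the table where it is.

Things in the scene. Friction and masses are not known exactly. Their poses are not given: they have to be found in the camera images.
- boom_stand: Fixed stand of the magnifier boom: 70 x 90 x 12 mm base plate, round 25 mm post, 36 x 40 x 36 mm head, top at 133 mm. Origin: under the base's centre, on the post axis. The boom runs level along the stand's -y axis, 115 mm over the table: a fixed square bar and, over it, a sliding outer tube. The stand's x axis points across the boom, away from the robot.
- tube_grip (a point): On the axis of the outer tube, level with the hole the button stands in at the start; moves with the tube. Square aluminium tube 22 x 22 mm, wall 1.5 mm; its +x face is plain. The next hole, 10.4 mm round, is in a steel index plate in the tube's -x face (towards the robot), 31 to 51 mm from here towards the post: set by hand, it differs each time. The collar begins 70 mm from here.
- button_crown (a point): Crown of the spring button: 9 mm steel pin with a hemispherical head, held in the fixed bar (it does not move along the boom), standing 4 mm out of the tube's -x face and so locking the tube. Spring: 2 N at first, 4 N flush. Pressed flush, a pull of some 12 to 20 N draws the hole's edge over it; then the tube slides with 7 to 9 N till it snaps out and stops the tube.
- boom_tube (a joint): Position of the outer tube (m): 0 at the start, grows as the tube is drawn out, away from the post (-y of the stand). It reads 0.030 to 0.052 when the button is in the next hole, as the plate is set. (A shorter setting lies 25 mm the other way.)
- snap_button (a joint): Travel of the button (m): 0 fully out, 0.004 flush with the tube's face, about 0.0055 when trapped under the tube's wall between two holes; grows as it is pressed towards +x of the stand.
- lever_pivot (a point): Pivot axis of the clamp lever, on top of the collar at the tube's mouth, 17.5 mm above the tube's axis and 82 mm from tube_grip towards the post; moves with the tube.
- lever_tip (a point): Upper side of the free end of the black clamp lever, a flat paddle 18 to 22 mm wide and 5 mm thick that reaches 50 mm from the pivot (this point is 45 mm from it). Its cam presses on the fixed bar and clamps the tube.
- clamp_lever (a joint): Angle of the clamp lever (rad): 0 folded down flat along the top of the tube, pointing away from the post (clamped); at the start it stands up at 1.1 to 1.4, open. Push its free end away from the post and down; the last part goes stiffer (some 5 N at the tip) as the cam bites, and it stays closed.
- lens_centre (a point): Centre of the magnifier at the boom's far end, a lens in a black ring of 72 mm diameter and 14 mm height; moves with the tube.
- wafer_case: Round grey wafer case, 73 mm diameter, 13 mm high, lying on the table below the magnifier; origin at the centre of its underside. To be left alone.
- bubble_level: Round bubble level, 30 mm diameter, 9 mm high, lying on the table; origin at the centre of its underside. To be left alone.
- cal_box: Flat square box, 50 x 50 x 13 mm, on the table; origin at the centre of its underside. To be left alone.
- lens_cap: Black round lens cap, 33 mm diameter, 13 mm high, on the table; origin at the centre of its underside. To be left alone.

How it is judged:
By the outcome, as a careful person would: the job done as asked, in the order asked, and still so for the second after the job is handed in, with the robot touching nothing.
It also fails if it takes over 51 s, if anything falls off the work surface, if the arm or the gripper's body presses on something with over 40 N, if the wrist force passes 120 N, or if a joint passes its speed limit or range.

## Working session

There is one attempt and no reset: what is moved stays moved. The work goes in short steps, Python scripts to look and compute and a tool call to move; the robot and the scene stay as the last step left them, time stands still between calls to the robot, and variables do not carry over. Pictures are saved under pics/ and viewed, and the job is handed in when it is done.

Besides the shell and the picture viewer there is one more tool, called as name(argument=value, ...), one argument or row to a line, values as JSON. move_arm: Moves the arm, as the interface text tells. Shift numbers are shares of 10 cm and turn numbers shares of 180 degrees, none past 1 either way. Its arguments: {"type":"object","properties":{"series":{"type":"array","items":{"type":"array","items":{"type":"number"}}},"squeeze":{"type":"number"}},"required":["series"]}

```bash
mkdir -p pics; ls; python3 - <<'E'
from plant import *
import cv2
print(read_state())
for n in ["scene","top","wrist"]:
    c=read_camera(n); cv2.imwrite(f"pics/a_{n}.png",c["frame"][:,:,::-1]); print(n,c["K"].tolist(),c["rvec"],c["tvec"])
E
```

```text
pics
{'t': 0.0, 'q': array([ 1.20259454e+00,  1.31178506e-01,  1.48929940e+00, -2.65782853e-05,
        1.52301660e+00, -8.53883380e-02]), 'dq': array([ 0.00020724,  0.00042007, -0.00147312, -0.00048498,  0.0001468 ,
       -0.00038966]), 'joint_torque': array([-1.10696772e-03, -5.59875441e+01, -4.91728914e+01,  7.66137103e-02,
        3.68042488e-02, -1.51481304e-04]), 'tool_pos': array([0.16720313, 0.57561668, 0.21756607]), 'orientation': array([-4.42704474e-01, -3.10983671e+00,  2.91992567e-03]), 'force': array([-0.54594398, -0.24323208, -0.03868391]), 'wrist_torque': array([-0.02811393,  0.00113661,  0.01325996]), 'opening': 0.09360841269095044}
scene [[488.6290566045755, 0.0, 271.12175512678164], [0.0, 488.6290566045755, 211.04493304529367], [0.0, 0.0, 1.0]] [ 2.06637989 -0.67232246  0.37594942] [-0.33329408  0.25029894  1.05499087]
top [[472.4435782042714, 0.0, 281.1472273028015], [0.0, 472.4435782042714, 209.65356780104668], [0.0, 0.0, 1.0]] [ 2.17190046 -2.15629535  0.1414501 ] [0.02485453 0.42699423 1.03157663]
wrist [[296.056475481933, 0.0, 284.09795202238473], [0.0, 296.056475481933, 212.2752039094041], [0.0, 0.0, 1.0]] [-2.34650181 -1.76142397 -0.21882448] [-0.5999118  -0.02870928  0.38932199]
```

View pics/a_scene.png

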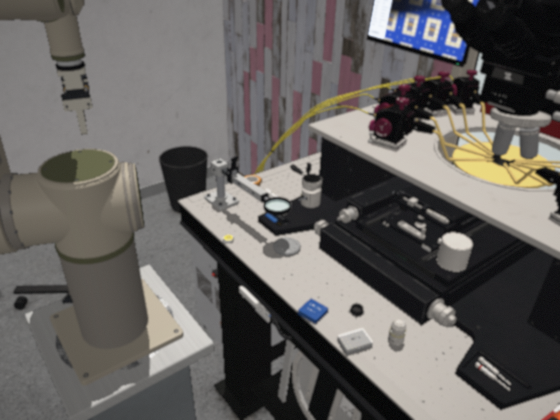

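View pics/a_top.png

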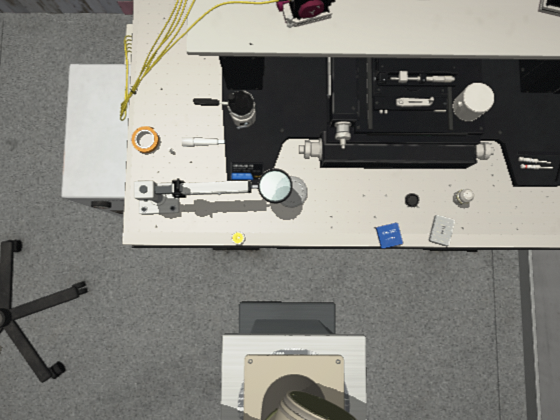

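View pics/a_wrist.png

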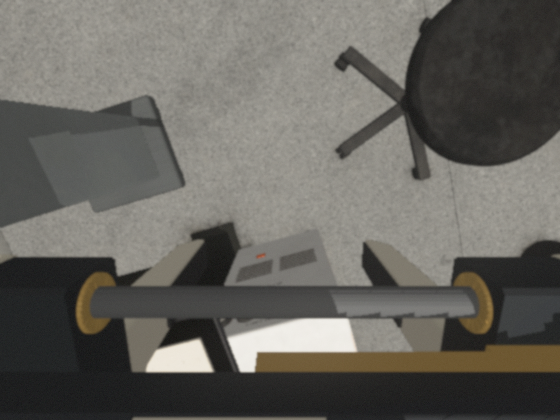

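```bash
python3 - <<'E'
import cv2
im=cv2.imread("pics/a_top.png")[165:255,120:320]; cv2.imwrite("pics/a_topc.png",cv2.resize(im,None,fx=4,fy=4,interpolation=cv2.INTER_CUBIC))
im=cv2.imread("pics/a_scene.png")[145:265,190:310]; cv2.imwrite("pics/a_scenec.png",cv2.resize(im,None,fx=5,fy=5,interpolation=cv2.INTER_CUBIC))
E
```

```text
(no output)
```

View pics/a_topc.png

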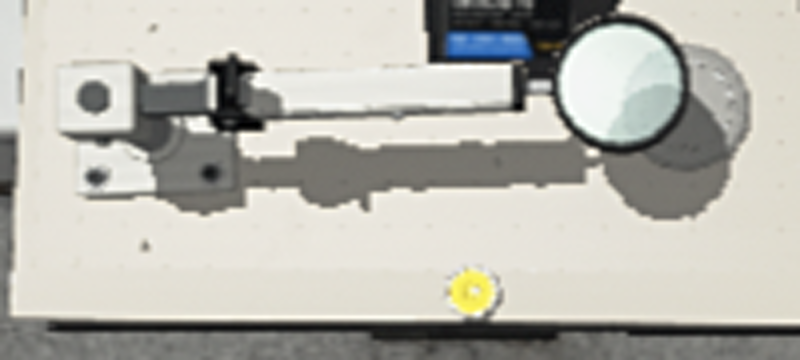

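View pics/a_scenec.png

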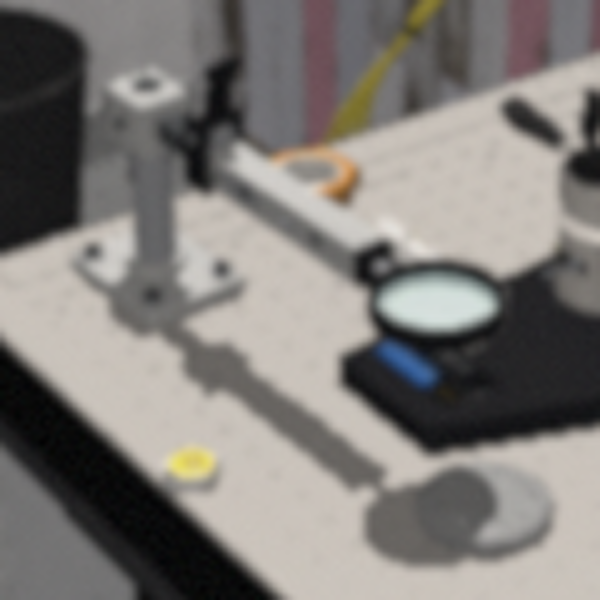

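```bash
cat > h.py <<'E'
import numpy as np, cv2
from plant import *
def ray(c,u,v):
    R,_=cv2.Rodrigues(np.array(c["rvec"],float)); K=np.array(c["K"]); 
    d=R.T@np.linalg.solve(K,[u,v,1.]); o=-R.T@np.array(c["tvec"],float); return o,d/np.linalg.norm(d)
def atz(c,u,v,z):
    o,d=ray(c,u,v); return o+d*(z-o[2])/d[2]
def proj(c,p):
    return cv2.projectPoints(np.array(p,float).reshape(-1,1,3),np.array(c["rvec"],float),np.array(c["tvec"],float),np.array(c["K"]),None)[0].reshape(-1,2)
def tri(*l):
    A=np.zeros((3,3));b=np.zeros(3)
    for c,u,v in l:
        o,d=ray(c,u,v);P=np.eye(3)-np.outer(d,d);A+=P;b+=P@o
    x=np.linalg.solve(A,b); return x,[np.linalg.norm((np.eye(3)-np.outer(d,d))@(x-o)) for o,d in [ray(*k) for k in l]]
E
python3 - <<'E'
from h import *
T=read_camera("top");S=read_camera("scene")
f=lambda u,v:(120+(u+.5)/4-.5,165+(v+.5)/4-.5)
g=lambda u,v:(190+(u+.5)/5-.5,145+(v+.5)/5-.5)
for n,p,z in [("button",(398,114),.115),("lens",(622,84),.115),("head",(93,98),.133),("collar",(235,93),.126),("tubeend_top",(515,64),.126),("tubeend_bot",(515,107),.126),("tubestart_top",(262,66),.126),("tubestart_b",(262,115),.126),("level",(472,291),.009),("case",(690,107),.013)]:
    print(n,atz(T,*f(*p),z).round(4))
print(tri((T,*f(622,84)),(S,*g(438,301))))
print(tri((T,*f(93,98)),(S,*g(147,86))))
E
```

```text
button [0.4492 0.1564 0.115 ]
lens [0.4657 0.0415 0.115 ]
head [0.4532 0.3076 0.133 ]
collar [0.4576 0.2379 0.126 ]
tubeend_top [0.4737 0.0961 0.126 ]
tubeend_bot [0.4515 0.0957 0.126 ]
tubestart_top [0.4716 0.2246 0.126 ]
tubestart_b [0.4464 0.2238 0.126 ]
level [0.3651 0.1255 0.009 ]
case [0.4704 0.0031 0.013 ]
(array([0.46396116, 0.04210661, 0.1197842 ]), [np.float64(0.0010975384116826469), np.float64(0.0010975384116826577)])
(array([0.45226696, 0.30770588, 0.13417983]), [np.float64(0.0009063330143058094), np.float64(0.0009063330143060242)])
```

```bash
cat >> h.py <<'E'
from scipy.spatial.transform import Rotation as Ro
def Rt(yaw,tilt=0):
    # tool y = world x rotated by yaw, z down
    B=np.array([[0,1,0],[1,0,0],[0,0,-1.]])  # columns x=(0,1,0), y=(1,0,0), z=(0,0,-1)
    return Ro.from_euler('z',yaw)*Ro.from_matrix(B)
def plan(pos,R=None,s=None):
    s=s or read_state(); R0=Ro.from_rotvec(s["orientation"]); R=R or R0
    d=R0.inv().apply(np.array(pos)-s["tool_pos"])/.1; r=(R0.inv()*R).as_rotvec()/np.pi
    print("shift",d.round(3),"turn",r.round(4))
def st():
    s=read_state();print("t",round(s["t"],2),s["tool_pos"].round(4),"F",s["force"].round(2),"M",s["wrist_torque"].round(2),"op",round(s["opening"],4)); return s
E
python3 - <<'E'
from h import *
s=st(); R0=Ro.from_rotvec(s["orientation"]); c=read_camera("wrist")
R=cv2.Rodrigues(c["rvec"])[0]; o=-R.T@c["tvec"]
print("cam in tool",R0.inv().apply(o-s["tool_pos"]), "cam axes in tool",R0.inv().apply(R).round(3))
plan((0.46,0.156,0.22),Rt(np.radians(2.6)))
E
```

```text
t 0.25 [0.1673 0.5759 0.2181] F [-0.54 -0.3  -0.23] M [-0.02  0.    0.03] op 0.0933
cam in tool [ 0.06776038  0.00060068 -0.16603159] cam axes in tool [[-0.     1.    -0.001]
 [-0.969 -0.    -0.246]
 [-0.246  0.     0.969]]
shift [-3.982 -3.217 -0.016] turn [-2.000e-04  1.000e-04  3.955e-01]
```

move_arm(
  series=[
    [-1, -0.81, 0, 0, 0, 0, 1],
    [-1, -0.81, 0, 0, 0, 0, 1],
    [-1, -0.81, 0, 0, 0, 0, 1],
  ],
)

```text
t: 0.6
tool_pos: [0.2421, 0.4682, 0.2183]
orientation: [0.444, 3.11, -0.002]
force: [0.8, 1.0, 0.9]
opening: 0.0926
```

move_arm(
  series=[
    [-1, -0.81, 0, 0, 0, 0, 1],
    [-1, -0.81, 0, 0, 0, 0, 1],
    [-1, -0.81, 0, 0, 0, 0, 1],
  ],
)

```text
t: 0.9
tool_pos: [0.3157, 0.3623, 0.2187]
orientation: [0.445, 3.109, -0.001]
force: [-0.7, 0.5, -0.6]
opening: 0.0931
```

move_arm(
  series=[
    [-1, -0.81, 0, 0, 0, 0, 1],
    [-1, -0.81, 0, 0, 0, 0, 1],
    [-1, -0.81, 0, 0, 0, 0, 1],
  ],
)

```text
t: 1.2
tool_pos: [0.3891, 0.2564, 0.2188]
orientation: [0.445, 3.109, -0.001]
force: [0.2, 0.4, 0.4]
opening: 0.0931
```

move_arm(
  series=[
    [-1, -0.81, 0, 0, 0, 0.4, 1],
    [-1, -0.81, 0, 0, 0, 0.4, 1],
    [-1, -0.81, 0, 0, 0, 0.4, 1],
    [-1, -0.81, 0, 0, 0, 0.4, 1],
    [-1, -0.81, 0, 0, 0, 0.4, 1],
    [-1, -0.81, 0, 0, 0, 0.4, 1],
    [-1, -0.81, 0, 0, 0, 0.4, 1],
    [-1, -0.81, 0, 0, 0, 0.4, 1],
  ],
)

```text
t: 2.0
tool_pos: [0.4611, 0.1533, 0.2186]
orientation: [-2.129, -2.31, 0.0]
force: [-1.0, 0.2, -0.1]
opening: 0.093
```

```bash
python3 - <<'E'
from h import *
s=st(); print(s["q"]);c=read_camera("wrist");cv2.imwrite("pics/b_wrist.png",c["frame"][:,:,::-1]); np.savez("b",**c)
plan((0.46,0.156,0.22),Rt(np.radians(2.6)))
E
```

```text
t 2.0 [0.4611 0.1533 0.2186] F [-0.98  0.21 -0.09] M [-0.07  0.02 -0.02] op 0.093
[ 2.15502176e-01 -1.82728225e-01  1.79591377e+00 -8.00150215e-06
  1.52848133e+00  1.33878026e-01]
shift [ 0.027 -0.009 -0.013] turn [ 0.     -0.      0.0084]
```

View pics/b_wrist.png

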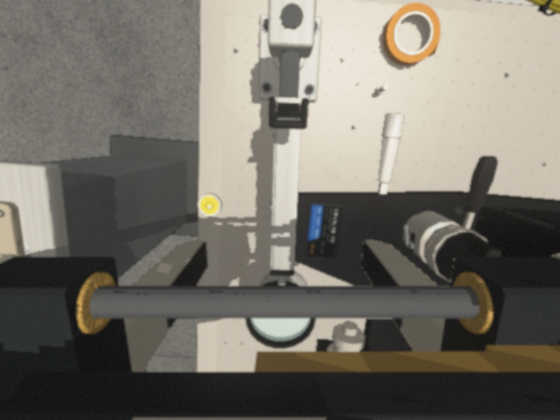

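```bash
python3 - <<'E'
import cv2
im=cv2.imread("pics/b_wrist.png")[0:290,240:340]; cv2.imwrite("pics/b1.png",cv2.resize(im[:150],None,fx=4,fy=4,interpolation=cv2.INTER_CUBIC));cv2.imwrite("pics/b2.png",cv2.resize(im[140:],None,fx=4,fy=4,interpolation=cv2.INTER_CUBIC))
E
```

```text
(no output)
```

View pics/b1.png

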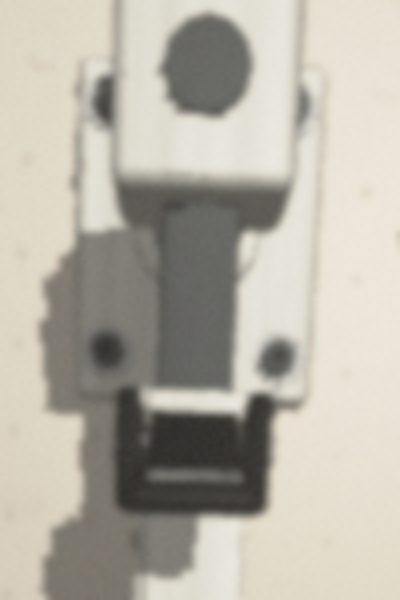

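View pics/b2.png

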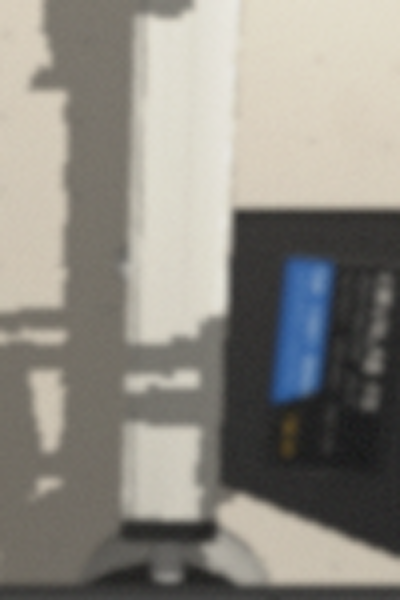

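```bash
python3 - <<'E'
from h import *
W=np.load("b.npz");W={k:W[k] for k in W}
f1=lambda u,v:(240+(u+.5)/4-.5,(v+.5)/4-.5)
f2=lambda u,v:(240+(u+.5)/4-.5,140+(v+.5)/4-.5)
T=read_camera("top"); ft=lambda u,v:(120+(u+.5)/4-.5,165+(v+.5)/4-.5)
print("button",atz(W,*f2(122,265),.115), tri((W,*f2(122,265)),(T,*ft(398,114))))
print("head",atz(W,*f1(208,62),.133))
for v in (60,200,480):
  a=[atz(W,*f2(u,v),.126) for u in {60:(136,238),200:(131,233),480:(123,218)}[v]]; print(v,a,(a[0]+a[1])/2)
print("collar",atz(W,*f1(192,510),.13),"W",proj(W,[[.46,.2,.126]]))
print("endcap",atz(W,*f2(168,525),.126))
E
```

```text
button [0.44793995 0.15850572 0.115     ] (array([0.44875436, 0.15723256, 0.11166625]), [np.float64(0.0010336592241867247), np.float64(0.0010336592241867364)])
head [0.45431473 0.31051679 0.133     ]
60 [array([0.4481123 , 0.20638176, 0.126     ]), array([0.46994296, 0.20816097, 0.126     ])] [0.45902763 0.20727137 0.126     ]
200 [array([0.44921868, 0.17594703, 0.126     ]), array([0.47169135, 0.17777815, 0.126     ])] [0.46045502 0.17686259 0.126     ]
480 [array([0.45210704, 0.10941002, 0.126     ]), array([0.47434546, 0.11122117, 0.126     ])] [0.46322625 0.1103156  0.126     ]
collar [0.4581503  0.22985994 0.13      ] W [[286.79655532 163.24003802]]
endcap [0.46355006 0.09882436 0.126     ]
```

```bash
python3 - <<'E'
import cv2
a=cv2.resize(cv2.imread("pics/a_top.png")[80:140,180:280],None,fx=4,fy=4,interpolation=cv2.INTER_CUBIC)
b=cv2.resize(cv2.imread("pics/a_scene.png")[150:220,270:350],None,fx=5,fy=5,interpolation=cv2.INTER_CUBIC)
b=cv2.copyMakeBorder(b,0,0,0,0,0);import numpy as np
o=np.zeros((350,800,3),np.uint8);o[:240,:400]=a;o[:,400:]=b;cv2.imwrite("pics/cup.png",o)
E
```

```text
(no output)
```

View pics/cup.png

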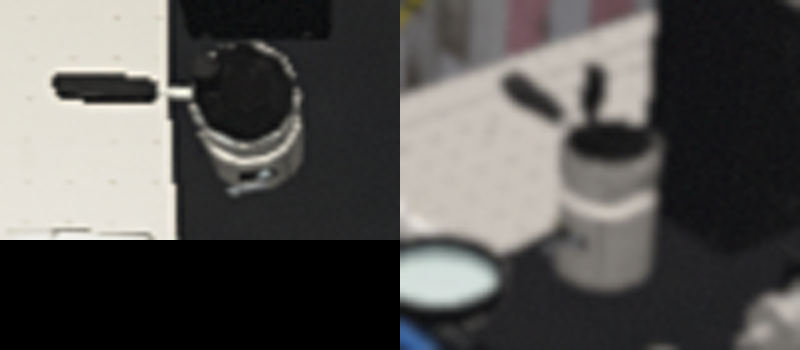

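```bash
python3 - <<'E'
from h import *
T=read_camera("top");S=read_camera("scene")
f=lambda u,v:(180+(u+.5)/4-.5,80+(v+.5)/4-.5)
g=lambda u,v:(270+(u-400+.5)/5-.5,150+(v+.5)/5-.5)
print(tri((T,*f(245,90)),(S,*g(613,142))))
print(tri((T,*f(245,135)),(S,*g(600,155))))
print(tri((T,*f(55,85)),(S,*g(507,80))), tri((T,*f(205,65)),(S,*g(597,70))))
plan((.461,.1575,.16),Rt(np.radians(2.5)));plan((.461,.1575,.096),Rt(np.radians(2.5)))
E
```

```text
(array([0.64543624, 0.11638846, 0.10545458]), [np.float64(0.0011924678961105135), np.float64(0.0011924678961104124)])
(array([0.62625377, 0.1132543 , 0.10337206]), [np.float64(0.004249474899796056), np.float64(0.004249474899795961)])
(array([0.64876545, 0.21806727, 0.10061363]), [np.float64(0.0013162767846201504), np.float64(0.0013162767846198503)]) (array([0.64487374, 0.13366666, 0.14443166]), [np.float64(0.0007738326329120779), np.float64(0.0007738326329119)])
shift [0.041 0.003 0.587] turn [0.     0.     0.0156]
shift [0.041 0.003 1.227] turn [0.     0.     0.0156]
```

```bash
python3 - <<'E'
from h import *
for i in range(3):
    s=st();print(Ro.from_rotvec(s["orientation"]).as_matrix().round(4).tolist(), s["q"].round(4)); read_camera("top")
E
```

```text
t 2.2 [0.4611 0.1534 0.2187] F [-0.12 -0.43 -0.94] M [-0.06  0.09 -0.05] op 0.0932
[[-0.0925, 0.9957, 0.0], [0.9957, 0.0925, -0.0], [-0.0, 0.0, -1.0]] [ 0.2157 -0.1828  1.7958 -0.      1.5285  0.1231]
t 2.25 [0.4611 0.1534 0.2186] F [ 0.49 -0.31 -0.77] M [-0.1   0.04  0.01] op 0.0929
[[-0.0922, 0.9957, -0.0], [0.9957, 0.0922, 0.0], [0.0, -0.0, -1.0]] [ 0.2157 -0.1827  1.7958  0.      1.5285  0.1233]
t 2.3 [0.4611 0.1534 0.2186] F [ 0.28 -0.56 -0.88] M [-0.07  0.05 -0.04] op 0.0927
[[-0.0915, 0.9958, -0.0], [0.9958, 0.0915, -0.0], [-0.0, -0.0, -1.0]] [ 0.2157 -0.1827  1.7958  0.      1.5285  0.1241]
```

move_arm(
  series=[
    [0.041, 0.003, 0.6, 0, 0, 0.0156, 1],
    [0.041, 0.003, 0.6, 0, 0, 0.0156, 1],
    [0.041, 0.003, 0.6, 0, 0, 0.0156, 1],
  ],
)

```text
t: 2.65
tool_pos: [0.4589, 0.1571, 0.1563]
orientation: [-2.173, -2.265, 0.008]
force: [-0.0, 0.1, -0.2]
opening: 0.0927
```

```bash
python3 - <<'E'
from h import *
s=st(); c=read_camera("wrist");cv2.imwrite("pics/c_wrist.png",c["frame"][:,:,::-1]); np.savez("c",**c)
plan((0.461,0.1575,0.096),Rt(np.radians(2.5)))
cv2.imwrite("pics/c1.png",cv2.resize(c["frame"][0:280,200:360,::-1],None,fx=5,fy=2.1*1.02,interpolation=cv2.INTER_CUBIC)[:, :])
E
```

```text
t 2.65 [0.4589 0.1571 0.1563] F [-0.02  0.14 -0.25] M [-0.08  0.06  0.02] op 0.0927
shift [0.002 0.009 0.624] turn [-0.0007  0.0002 -0.0008]
```

View pics/c_wrist.png

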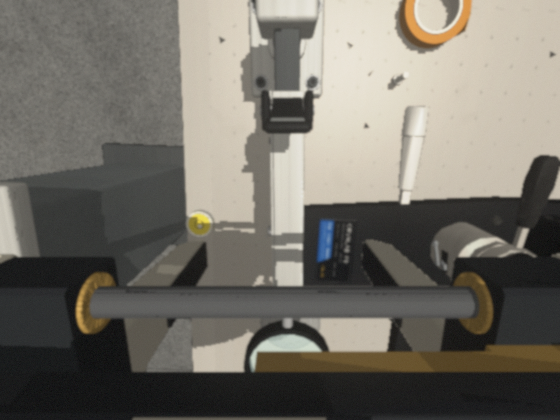

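```bash
python3 - <<'E'
import cv2
im=cv2.imread("pics/c_wrist.png")[130:290,240:340]; cv2.imwrite("pics/c2.png",cv2.resize(im,None,fx=3.75,fy=3.75,interpolation=cv2.INTER_CUBIC))
E
```

```text
(no output)
```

View pics/c2.png

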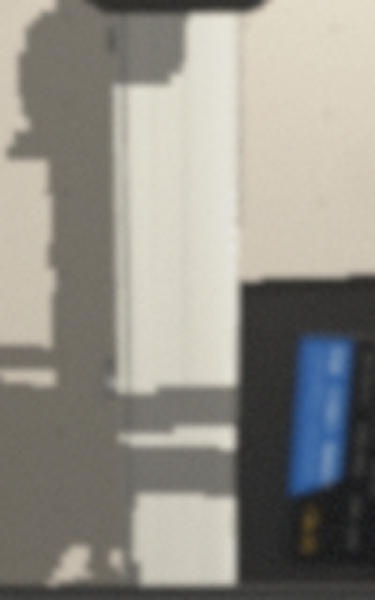

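```bash
python3 - <<'E'
from h import *
W=np.load("c.npz");W={k:W[k] for k in W};B=np.load("b.npz");B={k:B[k] for k in B}
f=lambda u,v:(240+(u+.5)/3.75-.5,130+(v+.5)/3.75-.5)
f2=lambda u,v:(240+(u+.5)/4-.5,140+(v+.5)/4-.5)
print("button",atz(W,*f(107,378),.115),tri((W,*f(107,378)),(B,*f2(122,265))))
print("hole?",atz(W,*f(110,40),.115))
for v,l,r in((200,118,238),(350,120,239),(550,132,239)):print((atz(W,*f(l,v),.126)+atz(W,*f(r,v),.126))/2)
E
```

```text
button [0.44724154 0.1586975  0.115     ] (array([0.44757513, 0.15849019, 0.11460134]), [np.float64(0.00036148687466533327), np.float64(0.0003614868746651905)])
hole? [0.44598813 0.22300443 0.115     ]
[0.45947116 0.19599254 0.126     ]
[0.46096254 0.16823232 0.126     ]
[0.46389201 0.128108   0.126     ]
```

move_arm(
  series=[
    [0.006, 0.012, 0.62, 0, 0, 0, 1],
    [0.006, 0.012, 0.62, 0, 0, 0, 1],
    [0.006, 0.012, 0.62, 0, 0, 0, 1],
  ],
)

```text
t: 3.0
tool_pos: [0.461, 0.1578, 0.0959]
orientation: [-2.175, -2.264, 0.005]
force: [0.3, -0.5, 0.1]
opening: 0.0928
```

```bash
python3 - <<'E'
from h import *
s=st(); read_camera("top");read_camera("top");c=read_camera("wrist");cv2.imwrite("pics/d_wrist.png",c["frame"][:,:,::-1]); np.savez("d",**c); c=read_camera("scene");cv2.imwrite("pics/d_sc.png",cv2.resize(c["frame"][130:270,190:330,::-1],None,fx=4,fy=4,interpolation=cv2.INTER_CUBIC))
s=st();plan((0.461,0.158,0.096),Rt(np.radians(2.5)))
E
```

```text
t 3.0 [0.461  0.1578 0.0959] F [ 0.32 -0.55  0.14] M [-0.07  0.    0.01] op 0.0928
t 3.2 [0.4639 0.1585 0.0992] F [ 0.16 -0.11 -0.16] M [-0.09  0.01 -0.02] op 0.0928
shift [-0.004 -0.029  0.032] turn [ 0.0011 -0.0002 -0.0014]
```

View pics/d_wrist.png

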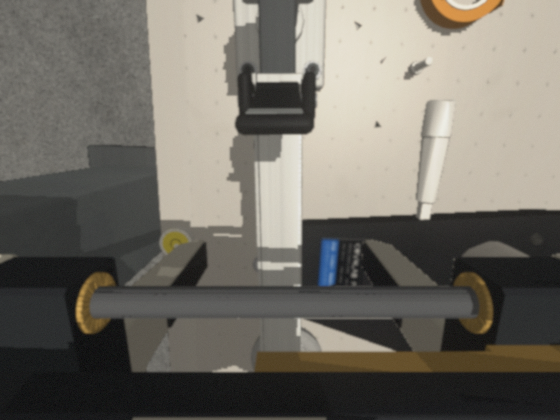

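View pics/d_sc.png

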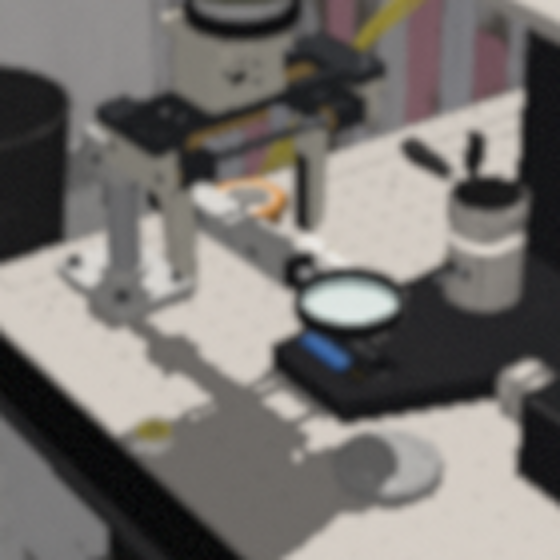

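move_arm(
  series=[
    [-0.004, -0.029, 0.032, 0, 0, 0, -0.2],
    [-0.004, -0.029, 0.032, 0, 0, 0, -0.2],
    [-0.004, -0.029, 0.032, 0, 0, 0, -0.2],
    [-0.004, -0.029, 0.032, 0, 0, 0, -0.2],
    [-0.004, -0.029, 0.032, 0, 0, 0, -0.2],
    [-0.004, -0.029, 0.032, 0, 0, 0, -0.2],
  ],
  squeeze=4,
)

```text
t: 3.8
tool_pos: [0.4593, 0.1577, 0.0935]
orientation: [-2.178, -2.264, 0.0]
force: [-0.5, 0.0, -0.2]
opening: 0.0496
```

```bash
python3 - <<'E'
from h import *
s=st();plan((0.461,0.158,0.096),Rt(np.radians(2.5)))
c=read_camera("wrist");cv2.imwrite("pics/e_wrist.png",cv2.resize(c["frame"][100:300,180:400,::-1],None,fx=3,fy=3,interpolation=cv2.INTER_CUBIC))
E
```

```text
t 3.8 [0.4593 0.1577 0.0935] F [-0.54  0.03 -0.18] M [-0.09  0.05 -0.01] op 0.0496
shift [ 0.003  0.017 -0.025] turn [-0.      0.     -0.0015]
```

View pics/e_wrist.png

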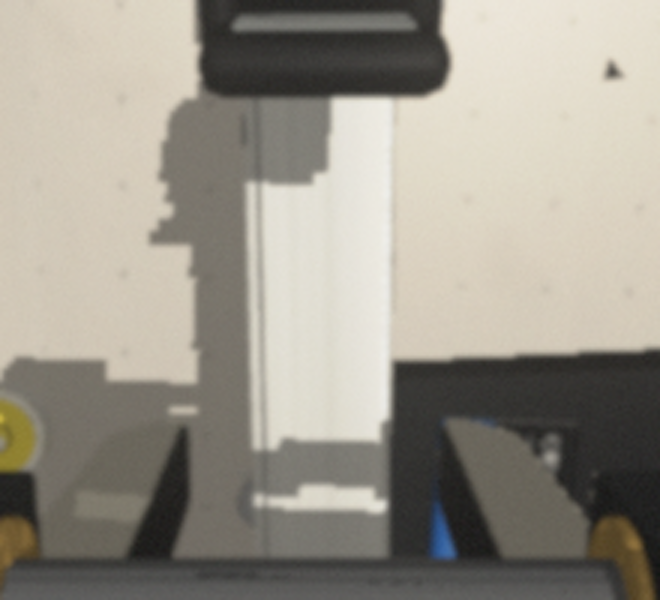

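move_arm(
  series=[
    [0.003, 0.017, -0.02, 0, 0, 0, -0.35],
    [0.003, 0.017, -0.02, 0, 0, 0, -0.35],
    [0.003, 0.017, -0.02, 0, 0, 0, -0.35],
    [0.003, 0.017, -0.02, 0, 0, 0, -0.35],
    [0.003, 0.017, -0.02, 0, 0, 0, -0.35],
  ],
)

```text
t: 4.35
tool_pos: [0.461, 0.158, 0.0954]
orientation: [-2.178, -2.264, 0.0]
force: [-0.1, 0.2, 0.4]
opening: 0.03
```

```bash
python3 - <<'E'
from h import *
s=st();plan((0.461,0.158,0.096),Rt(np.radians(2.5)))
c=read_camera("wrist");cv2.imwrite("pics/f_wrist.png",cv2.resize(c["frame"][100:300,180:400,::-1],None,fx=3,fy=3,interpolation=cv2.INTER_CUBIC));st()
E
```

```text
t 4.35 [0.461  0.158  0.0954] F [-0.11  0.23  0.42] M [-0.09  0.14 -0.03] op 0.03
shift [-0.     0.    -0.006] turn [-0.      0.     -0.0015]
t 4.4 [0.461  0.158  0.0954] F [-0.2  -0.44  0.24] M [-0.08  0.13 -0.03] op 0.0304
```

View pics/f_wrist.png

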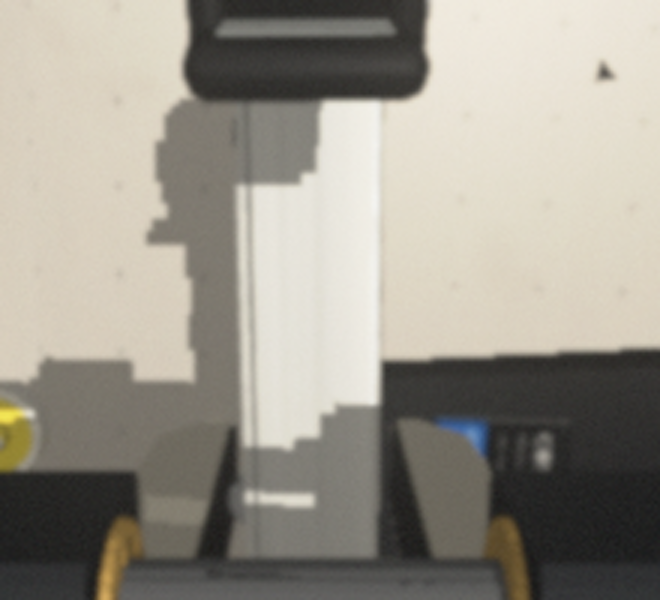

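move_arm(
  series=[
    [0, 0, 0, 0, 0, 0, -1],
    [0, 0, 0, 0, 0, 0, -1],
    [0, 0, 0, 0, 0, 0, -1],
    [0, 0, 0, 0, 0, 0, -1],
  ],
  squeeze=12,
)

```text
t: 4.8
tool_pos: [0.4607, 0.1581, 0.0953]
orientation: [-2.177, -2.264, 0.001]
force: [-2.7, 0.5, 1.4]
opening: 0.022
```

```bash
python3 - <<'E'
from h import *
st()
E
```

```text
t 4.8 [0.4607 0.1581 0.0953] F [-2.69  0.47  1.38] M [-0.01  0.45  0.08] op 0.022
```

move_arm(
  series=[
    [0, 0, 0, 0, 0, 0, -1],
    [0, 0, 0, 0, 0, 0, -1],
    [0, 0, 0, 0, 0, 0, -1],
    [-0.01, 0, 0, 0, 0, 0, -1],
    [-0.01, 0, 0, 0, 0, 0, -1],
  ],
  squeeze=40,
)

```text
t: 5.3
tool_pos: [0.4608, 0.1579, 0.0953]
orientation: [-2.176, -2.264, -0.001]
force: [-3.0, 4.9, -1.0]
opening: 0.022
```

move_arm(
  series=[
    [-0.01, 0, 0, 0, 0, 0, -1],
    [-0.01, 0, 0, 0, 0, 0, -1],
  ],
)

```text
t: 5.5
tool_pos: [0.4608, 0.1572, 0.0953]
orientation: [-2.176, -2.263, -0.002]
force: [-2.9, 7.4, -1.8]
opening: 0.0217
```

move_arm(
  series=[
    [-0.01, 0, 0, 0, 0, 0, -1],
    [-0.01, 0, 0, 0, 0, 0, -1],
  ],
)

```text
t: 5.7
tool_pos: [0.4609, 0.1564, 0.0953]
orientation: [-2.176, -2.263, -0.002]
force: [-2.9, 7.8, -2.1]
opening: 0.0217
```

move_arm(
  series=[
    [-0.01, 0, 0, 0, 0, 0, -1],
    [-0.01, 0, 0, 0, 0, 0, -1],
  ],
)

```text
t: 5.9
tool_pos: [0.4609, 0.1554, 0.0953]
orientation: [-2.176, -2.263, -0.002]
force: [-2.4, 7.9, -1.9]
opening: 0.0217
```

move_arm(
  series=[
    [-0.01, 0, 0, 0, 0, 0, -1],
    [-0.01, 0, 0, 0, 0, 0, -1],
  ],
)

```text
t: 6.1
tool_pos: [0.4609, 0.1545, 0.0953]
orientation: [-2.176, -2.263, -0.003]
force: [-2.0, 8.6, -1.6]
opening: 0.0217
```

move_arm(
  series=[
    [-0.01, 0, 0, 0, 0, 0, -1],
    [-0.01, 0, 0, 0, 0, 0, -1],
  ],
)

```text
t: 6.3
tool_pos: [0.4609, 0.1538, 0.0953]
orientation: [-2.176, -2.263, -0.003]
force: [-2.4, 9.5, -1.5]
opening: 0.0216
```

move_arm(
  series=[
    [-0.01, 0, 0, 0, 0, 0, -1],
    [-0.01, 0, 0, 0, 0, 0, -1],
  ],
)

```text
t: 6.5
tool_pos: [0.461, 0.1523, 0.0953]
orientation: [-2.176, -2.264, -0.002]
force: [-3.0, 6.4, -1.4]
opening: 0.0217
```

move_arm(
  series=[
    [-0.015, 0, 0, 0, 0, 0, -1],
    [-0.03, 0, 0, 0, 0, 0, -1],
    [-0.045, 0, 0, 0, 0, 0, -1],
    [-0.06, 0, 0, 0, 0, 0, -1],
  ],
)

```text
t: 6.9
tool_pos: [0.4613, 0.1465, 0.0953]
orientation: [-2.176, -2.263, -0.003]
force: [-3.4, 8.7, -1.8]
opening: 0.0218
```

```bash
python3 - <<'E'
from h import *
s=st()
c=read_camera("wrist");cv2.imwrite("pics/g_wrist.png",cv2.resize(c["frame"][100:300,180:400,::-1],None,fx=3,fy=3,interpolation=cv2.INTER_CUBIC));st()
E
```

```text
t 6.9 [0.4613 0.1465 0.0953] F [-3.4   8.65 -1.79] M [1.19 0.47 0.12] op 0.0218
t 6.95 [0.4614 0.1462 0.0953] F [-2.96  4.36 -1.34] M [0.69 0.47 0.01] op 0.0215
```

View pics/g_wrist.png

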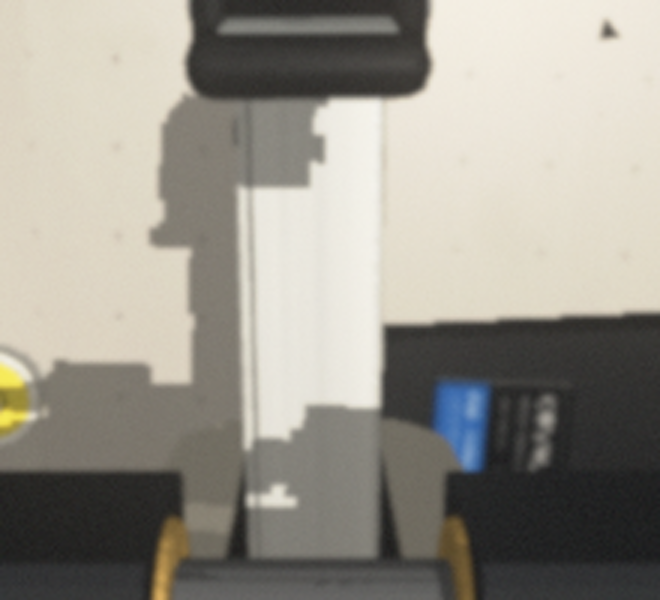

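move_arm(
  series=[
    [-0.015, 0, 0, 0, 0, 0, -1],
    [-0.03, 0, 0, 0, 0, 0, -1],
    [-0.045, 0, 0, 0, 0, 0, -1],
    [-0.06, 0, 0, 0, 0, 0, -1],
    [-0.075, 0, 0, 0, 0, 0, -1],
    [-0.09, 0, 0, 0, 0, 0, -1],
    [-0.105, 0, 0, 0, 0, 0, -1],
    [-0.12, 0, 0, 0, 0, 0, -1],
  ],
  squeeze=25,
)

```text
t: 7.75
tool_pos: [0.4618, 0.1345, 0.0953]
orientation: [-2.176, -2.263, -0.003]
force: [-1.3, 8.9, -2.3]
opening: 0.022
```

move_arm(
  series=[
    [-0.01, 0, 0, 0, 0, 0, -1],
    [-0.02, 0, 0, 0, 0, 0, -1],
    [-0.03, 0, 0, 0, 0, 0, -1],
  ],
)

```text
t: 8.05
tool_pos: [0.462, 0.1315, 0.0953]
orientation: [-2.176, -2.263, -0.003]
force: [-2.1, 8.2, -2.0]
opening: 0.0216
```

move_arm(
  series=[
    [-0.008, 0, 0, 0, 0, 0, -1],
    [-0.016, 0, 0, 0, 0, 0, -1],
  ],
)

```text
t: 8.25
tool_pos: [0.4621, 0.1299, 0.0953]
orientation: [-2.176, -2.263, -0.003]
force: [-1.5, 9.0, -2.3]
opening: 0.0214
```

move_arm(
  series=[
    [-0.008, 0, 0, 0, 0, 0, -1],
    [-0.016, 0, 0, 0, 0, 0, -1],
  ],
)

```text
t: 8.45
tool_pos: [0.4621, 0.1283, 0.0953]
orientation: [-2.176, -2.263, -0.003]
force: [-1.1, 8.8, -2.6]
opening: 0.0215
```

move_arm(
  series=[
    [-0.008, 0, 0, 0, 0, 0, -1],
    [-0.016, 0, 0, 0, 0, 0, -1],
  ],
)

```text
t: 8.65
tool_pos: [0.4622, 0.1267, 0.0953]
orientation: [-2.176, -2.264, -0.003]
force: [-1.7, 8.6, -2.5]
opening: 0.0218
```

move_arm(
  series=[
    [-0.008, 0, 0, 0, 0, 0, -1],
    [-0.016, 0, 0, 0, 0, 0, -1],
  ],
)

```text
t: 8.85
tool_pos: [0.4623, 0.1251, 0.0953]
orientation: [-2.176, -2.264, -0.003]
force: [-2.0, 8.4, -2.9]
opening: 0.0216
```

move_arm(
  series=[
    [-0.008, 0, 0, 0, 0, 0, -1],
    [-0.016, 0, 0, 0, 0, 0, -1],
  ],
)

```text
t: 9.05
tool_pos: [0.4623, 0.1234, 0.0953]
orientation: [-2.176, -2.264, -0.003]
force: [-1.5, 8.4, -2.0]
opening: 0.0221
```

move_arm(
  series=[
    [-0.008, 0, 0, 0, 0, 0, -1],
    [-0.016, 0, 0, 0, 0, 0, -1],
  ],
)

```text
t: 9.25
tool_pos: [0.4624, 0.1216, 0.0953]
orientation: [-2.176, -2.264, -0.002]
force: [-1.8, 5.7, -1.7]
opening: 0.0218
```

move_arm(
  series=[
    [-0.005, 0, 0, 0, 0, 0, -1],
  ],
)

```text
t: 9.35
tool_pos: [0.4625, 0.1206, 0.0953]
orientation: [-2.177, -2.264, -0.001]
force: [-1.2, 4.8, -1.9]
opening: 0.0216
```

```bash
python3 - <<'E'
from h import *
s=st()
c=read_camera("wrist");cv2.imwrite("pics/h_wrist.png",cv2.resize(c["frame"][100:300,180:400,::-1],None,fx=3,fy=3,interpolation=cv2.INTER_CUBIC));st()
E
```

```text
t 9.35 [0.4625 0.1206 0.0953] F [-1.21  4.76 -1.93] M [0.65 0.4  0.06] op 0.0216
t 9.4 [0.4625 0.1203 0.0953] F [-1.87  1.48 -2.36] M [0.16 0.34 0.13] op 0.0219
```

View pics/h_wrist.png

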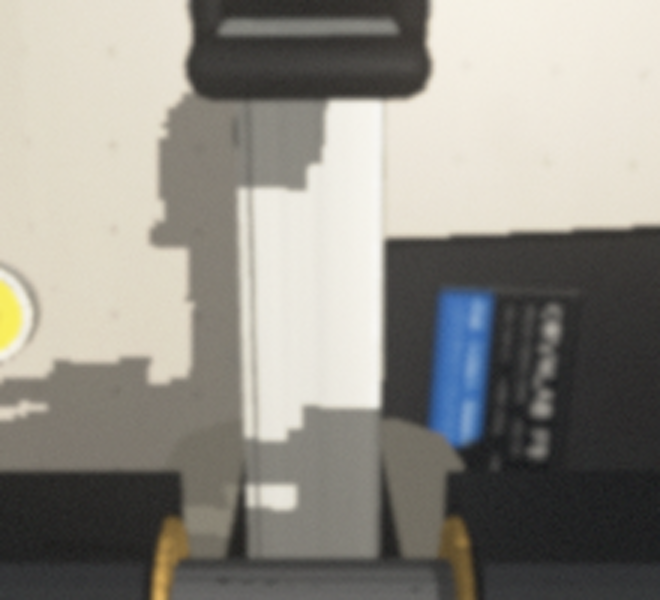

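move_arm(
  series=[
    [-0.006, 0, 0, 0, 0, 0, -1],
  ],
)

```text
t: 9.5
tool_pos: [0.4625, 0.1195, 0.0953]
orientation: [-2.177, -2.264, -0.0]
force: [-0.3, 2.9, -3.6]
opening: 0.0217
```

move_arm(
  series=[
    [-0.006, 0, 0, 0, 0, 0, -1],
  ],
)

```text
t: 9.6
tool_pos: [0.4625, 0.1189, 0.0953]
orientation: [-2.178, -2.264, -0.0]
force: [-0.6, 4.9, -3.1]
opening: 0.0215
```

move_arm(
  series=[
    [-0.006, 0, 0, 0, 0, 0, -1],
  ],
)

```text
t: 9.7
tool_pos: [0.4626, 0.1185, 0.0953]
orientation: [-2.177, -2.264, -0.001]
force: [-0.5, 5.4, -3.6]
opening: 0.0214
```

move_arm(
  series=[
    [-0.006, 0, 0, 0, 0, 0, -1],
  ],
)

```text
t: 9.8
tool_pos: [0.4626, 0.118, 0.0953]
orientation: [-2.177, -2.264, -0.001]
force: [-1.0, 6.3, -3.3]
opening: 0.0217
```

move_arm(
  series=[
    [-0.006, 0, 0, 0, 0, 0, -1],
  ],
)

```text
t: 9.9
tool_pos: [0.4626, 0.1174, 0.0953]
orientation: [-2.177, -2.264, -0.001]
force: [-0.7, 5.9, -3.7]
opening: 0.0215
```

move_arm(
  series=[
    [-0.006, 0, 0, 0, 0, 0, -1],
  ],
)

```text
t: 10.0
tool_pos: [0.4627, 0.1169, 0.0953]
orientation: [-2.177, -2.264, -0.001]
force: [-0.4, 9.2, -5.2]
opening: 0.0215
```

move_arm(
  series=[
    [-0.006, 0, 0, 0, 0, 0, -1],
  ],
)

```text
t: 10.1
tool_pos: [0.4626, 0.1168, 0.0953]
orientation: [-2.177, -2.263, -0.002]
force: [-0.1, 10.9, -5.2]
opening: 0.0219
```

```bash
python3 - <<'E'
from h import *
s=st()
c=read_camera("wrist");cv2.imwrite("pics/i_wrist.png",cv2.resize(c["frame"][100:300,180:400,::-1],None,fx=3,fy=3,interpolation=cv2.INTER_CUBIC));st()
E
```

```text
t 10.1 [0.4626 0.1168 0.0953] F [-0.09 10.92 -5.2 ] M [1.53 0.2  0.08] op 0.0219
t 10.15 [0.4627 0.1168 0.0953] F [-0.76  9.25 -4.33] M [1.3  0.2  0.07] op 0.0219
```

View pics/i_wrist.png

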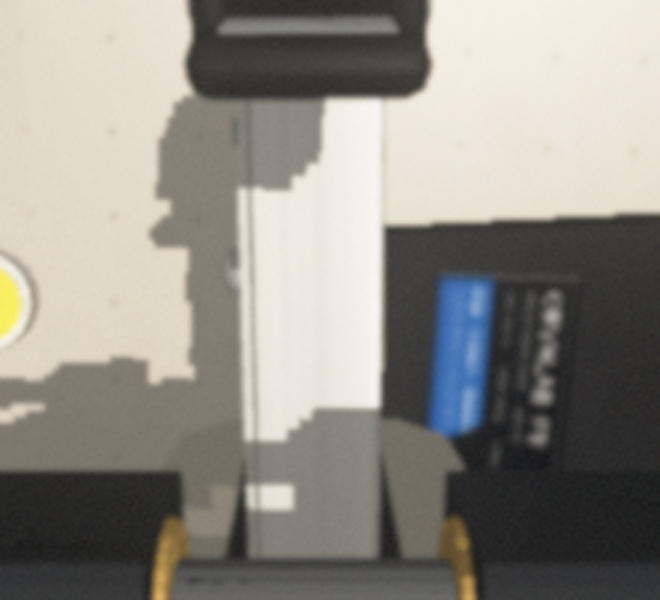

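move_arm(
  series=[
    [0.006, 0, 0, 0, 0, 0, -1],
    [0.012, 0, 0, 0, 0, 0, -1],
    [0.012, 0, 0, 0, 0, 0, -1],
  ],
)

```text
t: 10.45
tool_pos: [0.4626, 0.1168, 0.0953]
orientation: [2.178, 2.264, -0.0]
force: [0.4, 1.4, -5.0]
opening: 0.0218
```

move_arm(
  series=[
    [0, 0, 0, 0, 0, 0, 0.2],
    [0, 0, 0, 0, 0, 0, 0.2],
    [0, 0, 0, 0, 0, 0, 0.2],
    [0, 0, 0, 0, 0, 0, 0.2],
    [0, 0, 0, 0, 0, 0, 0.2],
    [0, 0, 0, 0, 0, 0, 0.2],
  ],
)

```text
t: 11.05
tool_pos: [0.4627, 0.1169, 0.0956]
orientation: [2.178, 2.264, 0.0]
force: [-0.2, 0.5, 0.2]
opening: 0.0559
```

```bash
python3 - <<'E'
from h import *
s=st()
c=read_camera("wrist");np.savez("j",**c);cv2.imwrite("pics/j_wrist.png",cv2.resize(c["frame"][100:300,180:400,::-1],None,fx=3,fy=3,interpolation=cv2.INTER_CUBIC));st()
f=lambda u,v:(180+(u+.5)/3-.5,100+(v+.5)/3-.5)
print(atz(c,*f(233,272),.115))
E
```

```text
t 11.05 [0.4627 0.1169 0.0956] F [-0.17  0.48  0.24] M [-0.06  0.07  0.04] op 0.0559
t 11.1 [0.4627 0.1169 0.0955] F [ 1.04  0.2  -0.78] M [-0.07  0.05  0.  ] op 0.0555
[0.44796354 0.15902276 0.115     ]
```

View pics/j_wrist.png

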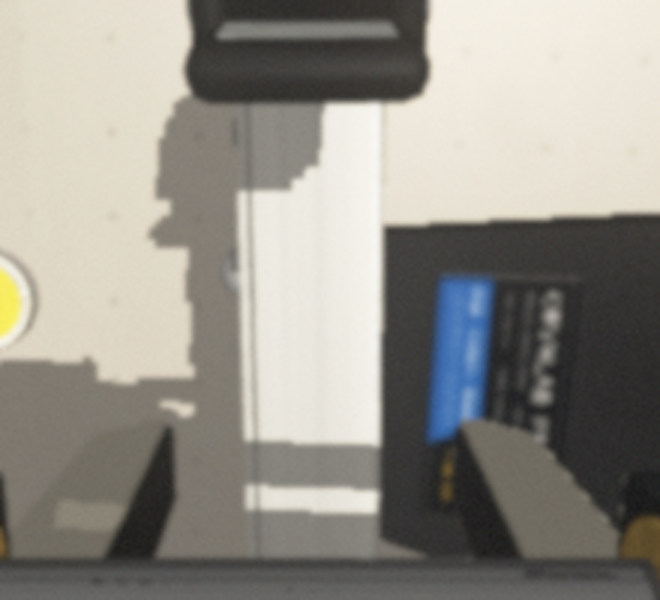

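move_arm(
  series=[
    [0, 0, -0.4, 0, 0, 0, 0.2],
    [0, 0, -0.8, 0, 0, 0, 0.2],
    [0, 0, -1, 0, 0, 0, 0],
    [0, 0, -1, 0, 0, 0, -0.5],
    [0, 0, -1, 0, 0, 0, -1],
  ],
)

```text
t: 11.6
tool_pos: [0.4628, 0.117, 0.1953]
orientation: [2.177, 2.264, 0.001]
force: [-0.1, -0.4, -0.6]
opening: 0.0365
```

move_arm(
  series=[
    [0, 0, -0.25, 0, 0, 0, -1],
    [0.4, 0, -0.25, 0, 0, 0, -1],
    [0.8, 0, -0.25, 0, 0, 0, -1],
    [1, 0, -0.25, 0, 0, 0, -1],
    [1, 0, -0.25, 0, 0, 0, -1],
    [1, 0, -0.25, 0, 0, 0, -1],
    [1, 0, -0.25, 0, 0, 0, -1],
  ],
)

```text
t: 12.3
tool_pos: [0.4583, 0.2159, 0.2193]
orientation: [-2.178, -2.263, 0.003]
force: [-0.5, 0.1, 0.1]
opening: 0.0001
```

```bash
python3 - <<'E'
from h import *
s=st()
ims=[]
for n in("top","scene","wrist"):
    c=read_camera(n);np.savez("k_"+n,**c);cv2.imwrite(f"pics/k_{n}.png",c["frame"][:,:,::-1])
s=st();plan((.4585,.222,.165),Rt(np.radians(2.5)))
E
```

```text
t 12.3 [0.4583 0.2159 0.2193] F [-0.46  0.07  0.13] M [-0.07  0.09 -0.02] op 0.0001
t 12.45 [0.4588 0.216  0.2202] F [ 0.31 -0.44  0.12] M [-0.1   0.09  0.  ] op 0.0004
shift [ 0.06  -0.001  0.552] turn [-0.0001  0.0001 -0.0019]
```

View pics/k_wrist.png

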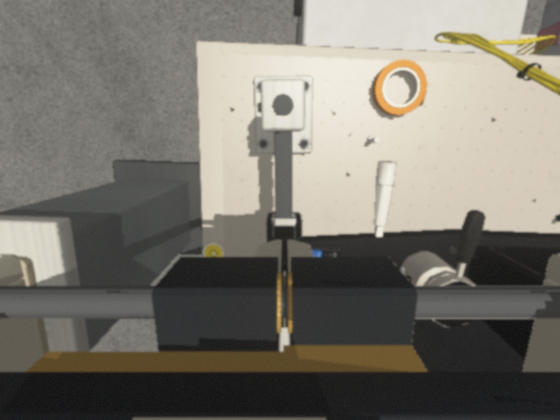

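View pics/k_scene.png

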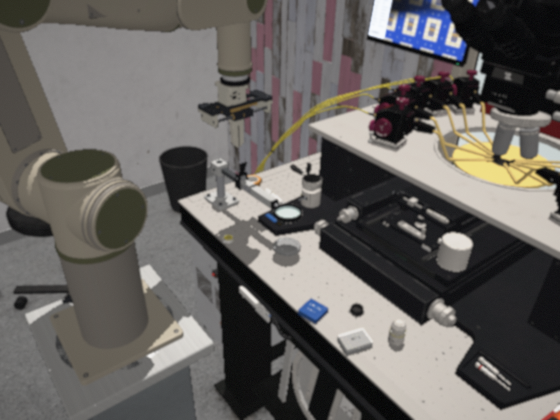

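```bash
python3 - <<'E'
from h import *
W=np.load("k_wrist.npz");W={k:W[k] for k in W}
print(atz(W,284,216,.128)); print("proj pivot",proj(W,[[.459,.199,.1325]]))
S=np.load("k_scene.npz");print("tip proj", proj({k:S[k] for k in S},[[.4595,.183,.18],[.459,.199,.1325]]))
cv2.imwrite("pics/k_sc2.png",cv2.resize(S["frame"][80:240,190:310,::-1],None,fx=3.7,fy=3.7,interpolation=cv2.INTER_CUBIC))
E
```

```text
[0.45890629 0.21540295 0.128     ]
proj pivot [[283.41962492 234.87524874]]
tip proj [[245.0436207  163.34797827]
 [242.00958348 176.55698011]]
```

View pics/k_sc2.png

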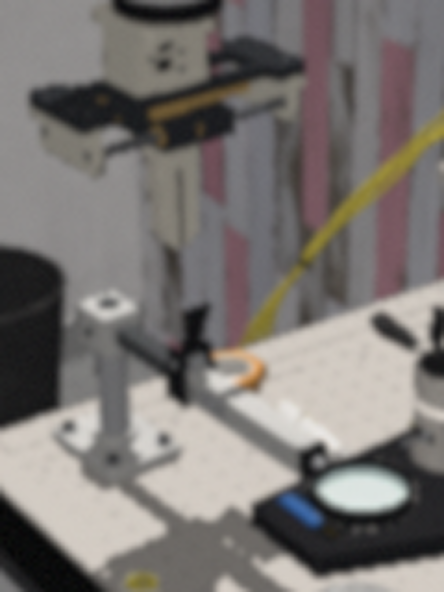

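move_arm(
  series=[
    [0.08, 0, 0, 0, 0, 0, -1],
    [0.08, 0, 0.3, 0, 0, 0, -1],
    [0.08, 0, 0.54, 0, 0, 0, -1],
    [0.08, 0, 0.54, 0, 0, 0, -1],
    [0.08, 0, 0.54, 0, 0, 0, -1],
    [0.08, 0, 0.54, 0, 0, 0, -1],
  ],
)

```text
t: 13.05
tool_pos: [0.4593, 0.2253, 0.1682]
orientation: [2.177, 2.264, 0.003]
force: [0.0, 0.6, -0.4]
opening: 0.0004
```

```bash
python3 - <<'E'
from h import *
s=st();c=read_camera("scene");cv2.imwrite("pics/l_sc2.png",cv2.resize(c["frame"][110:220,190:310,::-1],None,fx=5,fy=5,interpolation=cv2.INTER_CUBIC))
plan((.459,.1924,.1657));plan((.46,.1818,.1615));plan((.46,.1735,.1534))
E
```

```text
t 13.05 [0.4593 0.2253 0.1682] F [ 0.02  0.63 -0.35] M [-0.1  -0.   -0.04] op 0.0004
shift [-0.329 -0.017  0.026] turn [0. 0. 0.]
shift [-0.435 -0.012  0.068] turn [0. 0. 0.]
shift [-0.518 -0.015  0.149] turn [0. 0. 0.]
```

View pics/l_sc2.png

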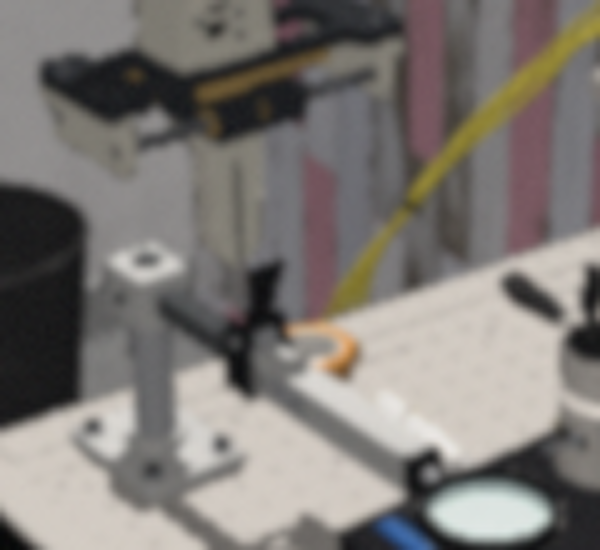

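move_arm(
  series=[
    [-0.1, 0, 0.03, 0, 0, 0, -1],
    [-0.18, 0, 0.03, 0, 0, 0, -1],
    [-0.24, 0, 0.03, 0, 0, 0, -1],
    [-0.29, 0, 0.03, 0, 0, 0, -1],
    [-0.33, 0, 0.03, 0, 0, 0, -1],
  ],
)

```text
t: 13.6
tool_pos: [0.4598, 0.1913, 0.1636]
orientation: [2.178, 2.264, 0.001]
force: [-0.9, -0.1, 0.2]
opening: 0.0004
```

move_arm(
  series=[
    [-0.03, 0, 0.01, 0, 0, 0, -1],
    [-0.06, 0, 0.025, 0, 0, 0, -1],
    [-0.09, 0, 0.035, 0, 0, 0, -1],
    [-0.11, 0, 0.04, 0, 0, 0, -1],
  ],
)

```text
t: 14.0
tool_pos: [0.4601, 0.1809, 0.1593]
orientation: [-2.177, -2.264, 0.0]
force: [0.4, 3.1, 0.3]
opening: 0.0004
```

```bash
python3 - <<'E'
from h import *
s=st();c=read_camera("scene");cv2.imwrite("pics/m_sc2.png",cv2.resize(c["frame"][110:220,190:310,::-1],None,fx=5,fy=5,interpolation=cv2.INTER_CUBIC))
plan((.46,.1735,.1534));plan((.46,.1683,.1448));plan((.46,.1665,.135))
E
```

```text
t 14.0 [0.4601 0.1809 0.1593] F [0.37 3.1  0.29] M [ 0.43  0.08 -0.01] op 0.0004
shift [-0.071 -0.004  0.059] turn [0. 0. 0.]
shift [-0.123 -0.006  0.145] turn [0. 0. 0.]
shift [-0.141 -0.006  0.243] turn [0. 0. 0.]
```

View pics/m_sc2.png

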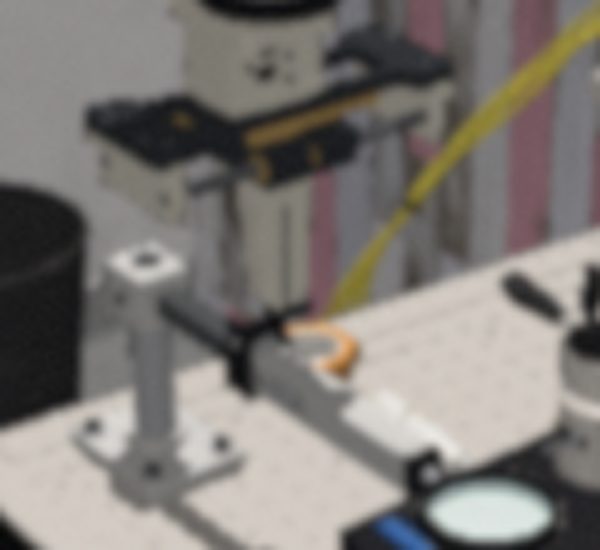

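move_arm(
  series=[
    [-0.025, 0, 0.02, 0, 0, 0, -1],
    [-0.05, 0, 0.04, 0, 0, 0, -1],
    [-0.071, 0, 0.06, 0, 0, 0, -1],
    [-0.09, 0, 0.085, 0, 0, 0, -1],
    [-0.107, 0, 0.115, 0, 0, 0, -1],
    [-0.123, 0, 0.145, 0, 0, 0, -1],
  ],
)

```text
t: 14.65
tool_pos: [0.4607, 0.1684, 0.1448]
orientation: [2.178, 2.264, 0.0]
force: [0.1, 2.4, 1.9]
opening: 0.0002
```

move_arm(
  series=[
    [-0.005, 0, 0.025, 0, 0, 0, -1],
    [-0.01, 0, 0.05, 0, 0, 0, -1],
    [-0.015, 0, 0.07, 0, 0, 0, -1],
  ],
)

```text
t: 14.95
tool_pos: [0.4612, 0.1672, 0.1389]
orientation: [2.177, 2.264, 0.002]
force: [-4.7, 0.4, 17.3]
opening: 0.0003
```

move_arm(
  series=[
    [0, 0, 0.01, 0, 0, 0, -1],
    [0, 0, 0.02, 0, 0, 0, -1],
    [0, 0, 0.02, 0, 0, 0, -1],
  ],
)

```text
t: 15.25
tool_pos: [0.4614, 0.1672, 0.1385]
orientation: [2.177, 2.263, 0.002]
force: [-8.0, -2.0, 20.6]
opening: 0.0008
```

```bash
python3 - <<'E'
from h import *
s=st();c=read_camera("scene");a=cv2.resize(c["frame"][120:210,200:280,::-1],None,fx=5,fy=5,interpolation=cv2.INTER_CUBIC)
c=read_camera("wrist");cv2.imwrite("pics/n_w.png",c["frame"][:,:,::-1]);cv2.imwrite("pics/n_sc.png",a)
E
```

```text
t 15.25 [0.4614 0.1672 0.1385] F [-7.95 -1.99 20.63] M [-0.36  1.58 -0.03] op 0.0008
```

View pics/n_sc.png

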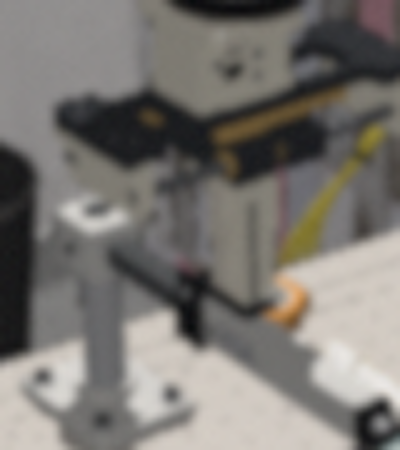

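View pics/n_w.png

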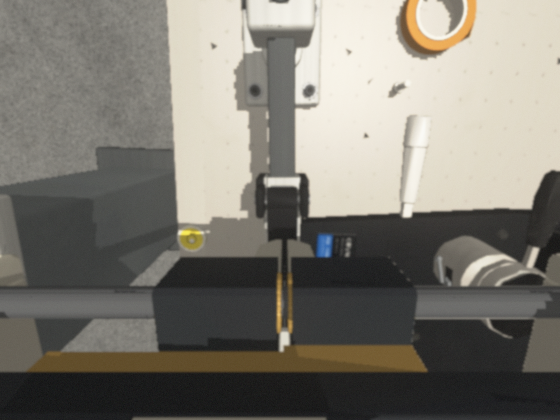

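move_arm(
  series=[
    [0, 0, -0.1, 0, 0, 0, -1],
    [0, 0, -0.5, 0, 0, 0, -1],
    [0, 0, -0.9, 0, 0, 0, -1],
    [-0.5, 0, -1, 0, 0, 0, -1],
    [-1, 0, -1, 0, 0, 0, -1],
    [-1, 0, -1, 0, 0, 0, -1],
    [-1, 0, -1, 0, 0, 0, -1],
  ],
)

```text
t: 16.05
tool_pos: [0.4644, 0.0661, 0.2356]
orientation: [-2.181, -2.261, 0.001]
force: [-0.1, 0.5, -0.7]
opening: 0.0006
```

```bash
python3 - <<'E'
from h import *
s=st();read_camera("top");read_camera("top")
for n in("top","scene","wrist"):
    c=read_camera(n);np.savez("o_"+n,**c);cv2.imwrite(f"pics/o_{n}.png",c["frame"][:,:,::-1])
    r={"top":(165,255,120,320,4),"scene":(140,220,200,300,6),"wrist":(0,290,200,360,2)}[n]
    cv2.imwrite(f"pics/o_{n}c.png",cv2.resize(c["frame"][r[0]:r[1],r[2]:r[3],::-1],None,fx=r[4],fy=r[4],interpolation=cv2.INTER_CUBIC))
st()
E
```

```text
t 16.05 [0.4644 0.0661 0.2356] F [-0.14  0.55 -0.73] M [-0.1   0.07  0.01] op 0.0006
t 16.3 [0.4643 0.0684 0.2355] F [-0.13 -0.28  0.26] M [-0.11  0.07 -0.07] op 0.0003
```

View pics/o_topc.png

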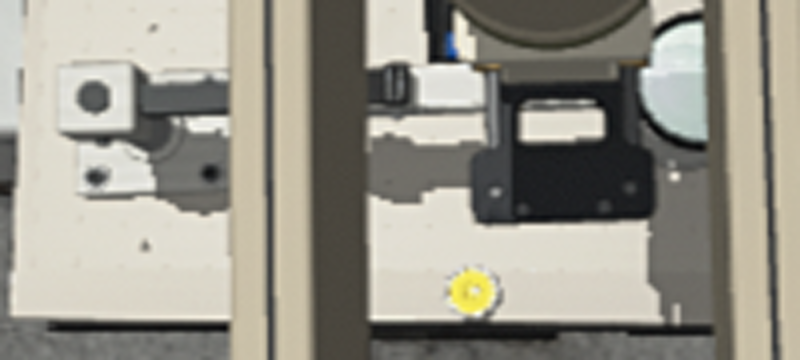

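View pics/o_scenec.png

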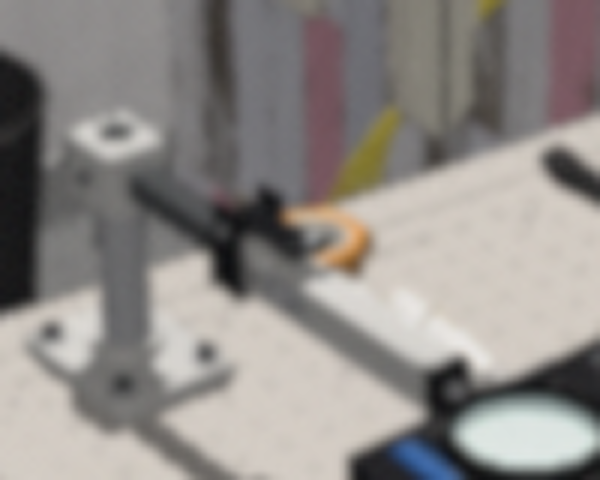

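View pics/o_wrist.png

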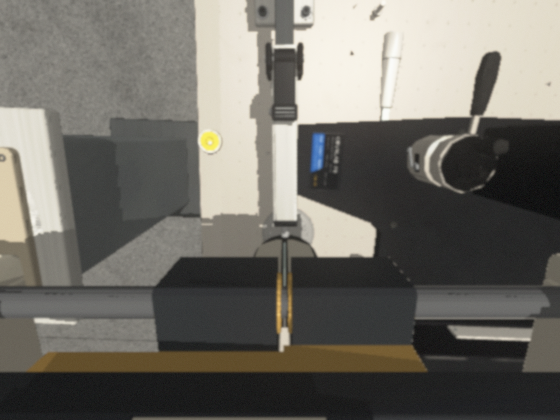

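```bash
python3 - <<'E'
import cv2
im=cv2.imread("pics/o_wrist.png")[20:220,250:320]; a=cv2.resize(im,None,fx=3,fy=3,interpolation=cv2.INTER_CUBIC); cv2.imwrite("pics/o_w2.png",cv2.resize(im[:110],None,fx=5.4,fy=5.4,interpolation=cv2.INTER_CUBIC))
im=cv2.imread("pics/o_scene.png")[160:200,225:275]; cv2.imwrite("pics/o_s2.png",cv2.resize(im,None,fx=12,fy=12,interpolation=cv2.INTER_CUBIC))
E
```

```text
(no output)
```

View pics/o_w2.png

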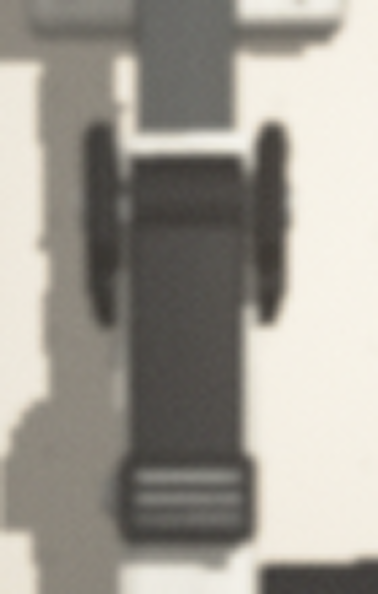

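View pics/o_s2.png

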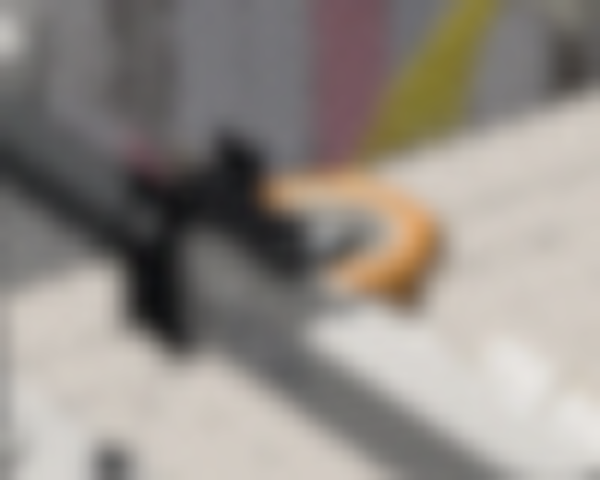

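```bash
python3 - <<'E'
from h import *
L=lambda n:{k:v for k,v in np.load(f"o_{n}.npz").items()}
W,T,S=L("wrist"),L("top"),L("scene")
w=(250+(187+.5)/5.4-.5,20+(540+.5)/5.4-.5); t=(120+(410+.5)/4-.5,165+(84+.5)/4-.5); s=(225+310.5/12-.5,160+268/12-.5)
print(tri((W,*w),(T,*t))); print(atz(W,*w,.135),atz(T,*t,.135))
for th in (0,.1,.2,.3):
    p=[.459+.05*np.cos(th)*.0436,.199-.05*np.cos(th),.1325+.05*np.sin(th)]
    q=[[p[0]+d,p[1]+d*.0436,p[2]] for d in(-.011,.011)]
    print(th,proj(W,[p]),proj(T,[p]),(proj(S,q)-[224.5,159.5])*12)
print(w,t)
E
```

```text
(array([0.46175805, 0.15026631, 0.12989349]), [np.float64(0.0015438740157371724), np.float64(0.0015438740157371316)])
[0.46125716 0.15144217 0.135     ] [0.46138075 0.14820612 0.135     ]
0 [[284.02148033 122.68747561]] [[221.86960259 185.93090593]] [[302.09496924 305.80011774]
 [380.63083625 275.59527415]]
0.1 [[284.0144117  122.10293964]] [[221.46192896 185.51317127]] [[301.08418532 285.91776658]
 [379.78203169 255.82990778]]
0.2 [[284.00513828 120.87756924]] [[220.80357456 185.1039634 ]] [[298.73333678 265.27584263]
 [377.58464244 235.32014477]]
0.3 [[283.99361497 118.98400354]] [[219.89738468 184.70762322]] [[295.06110265 244.0944011 ]
 [374.05568368 214.28456173]]
(284.22222222222223, 119.59259259259258) (222.125, 185.625)
```

```bash
python3 - <<'E'
from h import *
plan((.461,.156,.16));plan((.461,.156,.143))
E
```

```text
shift [0.877 0.004 0.756] turn [0. 0. 0.]
shift [0.877 0.004 0.926] turn [0. 0. 0.]
```

move_arm(
  series=[
    [0.4, 0, 0, 0, 0, 0, -1],
    [0.88, 0, 0, 0, 0, 0, -1],
    [0.88, 0, 0.4, 0, 0, 0, -1],
    [0.88, 0, 0.75, 0, 0, 0, -1],
    [0.88, 0, 0.88, 0, 0, 0, -1],
    [0.88, 0, 0.92, 0, 0, 0, -1],
    [0.88, 0, 0.92, 0, 0, 0, -1],
    [0.88, 0, 0.92, 0, 0, 0, -1],
  ],
)

```text
t: 17.1
tool_pos: [0.4624, 0.1553, 0.1459]
orientation: [2.177, 2.263, 0.004]
force: [-0.2, 0.1, -0.1]
opening: 0.0003
```

move_arm(
  series=[
    [0, 0, 0.02, 0, 0, 0, -1],
    [0, 0, 0.04, 0, 0, 0, -1],
    [0, 0, 0.04, 0, 0, 0, -1],
    [0, 0, 0.04, 0, 0, 0, -1],
  ],
)

```text
t: 17.5
tool_pos: [0.4621, 0.1551, 0.141]
orientation: [2.177, 2.263, 0.003]
force: [1.9, -1.3, 4.6]
opening: 0.0004
```

move_arm(
  series=[
    [0, 0, 0.01, 0, 0, 0, -1],
    [0, 0, 0.01, 0, 0, 0, -1],
    [0, 0, 0.01, 0, 0, 0, -1],
  ],
)

```text
t: 17.8
tool_pos: [0.4622, 0.155, 0.1404]
orientation: [2.177, 2.263, 0.003]
force: [-0.1, -1.9, 9.2]
opening: 0.0007
```

move_arm(
  series=[
    [0, 0, 0.01, 0, 0, 0, -1],
    [0, 0, 0.01, 0, 0, 0, -1],
    [0, 0, 0.01, 0, 0, 0, -1],
  ],
)

```text
t: 18.1
tool_pos: [0.4624, 0.155, 0.14]
orientation: [2.176, 2.262, 0.003]
force: [-2.3, -1.8, 12.9]
opening: 0.0007
```

move_arm(
  series=[
    [0, 0, 0.01, 0, 0, 0, -1],
    [0, 0, 0.01, 0, 0, 0, -1],
    [0, 0, 0.01, 0, 0, 0, -1],
  ],
)

```text
t: 18.4
tool_pos: [0.4626, 0.1549, 0.1396]
orientation: [2.176, 2.262, 0.004]
force: [-3.3, -3.3, 16.7]
opening: 0.0007
```

move_arm(
  series=[
    [0, 0, -0.1, 0, 0, 0, -1],
    [0, 0, -0.5, 0, 0, 0, -1],
    [0, 0, -0.9, 0, 0, 0, -1],
    [-0.5, 0, -1, 0, 0, 0, -1],
    [-1, 0, -1, 0, 0, 0, -1],
    [-1, 0, -1, 0, 0, 0, -1],
    [-1, 0, -1, 0, 0, 0, -1],
    [-1, 0, -1, 0, 0, 0, -1],
  ],
)

```text
t: 19.2
tool_pos: [0.4647, 0.056, 0.2364]
orientation: [-2.177, -2.264, 0.001]
force: [-0.4, -0.1, -0.3]
opening: 0.001
```

```bash
python3 - <<'E'
from h import *
st();read_camera("top");c=read_camera("wrist");np.savez("p_w",**c);cv2.imwrite("pics/p_w.png",cv2.resize(c["frame"][20:240,220:350,::-1],None,fx=2.7*1.7,fy=2.7,interpolation=cv2.INTER_CUBIC));st()
E
```

```text
t 19.2 [0.4647 0.056  0.2364] F [-0.39 -0.12 -0.34] M [-0.04  0.1   0.01] op 0.001
t 19.3 [0.4647 0.0565 0.2365] F [ 0.07  0.86 -0.04] M [-0.04  0.07  0.02] op 0.001
```

move_arm(
  series=[
    [-0.4, -0.4, 0, 0, 0, 0, -1],
    [-0.4, -0.8, 0, 0, 0, 0, -1],
    [-0.4, -1, 0, 0, 0, 0, -1],
    [-0.4, -1, 0, 0, 0, 0, -1],
    [-0.4, -1, 0, 0, 0, 0, -1],
    [-0.4, -1, 0, 0, 0, 0, -1],
  ],
)

```text
t: 19.9
tool_pos: [0.3673, 0.0119, 0.237]
orientation: [2.176, 2.266, 0.0]
force: [0.2, 0.5, -0.0]
opening: 0.0005
```

```bash
python3 - <<'E'
from h import *
st();read_camera("top");read_camera("top")
for n in("top","scene","wrist"):
    c=read_camera(n);np.savez("q_"+n,**c);cv2.imwrite(f"pics/q_{n}.png",c["frame"][:,:,::-1])
st()
E
```

```text
t 19.9 [0.3673 0.0119 0.237 ] F [ 0.16  0.5  -0.02] M [-0.07  0.07  0.04] op 0.0005
t 20.15 [0.3669 0.0115 0.2367] F [ 0.07 -0.54 -0.5 ] M [-0.11  0.05 -0.02] op 0.0008
```

View pics/q_wrist.png

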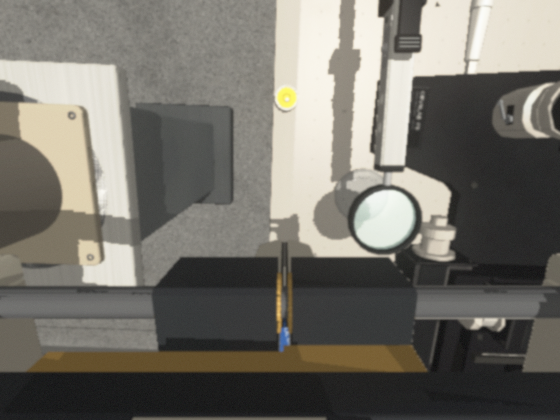

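View pics/q_top.png

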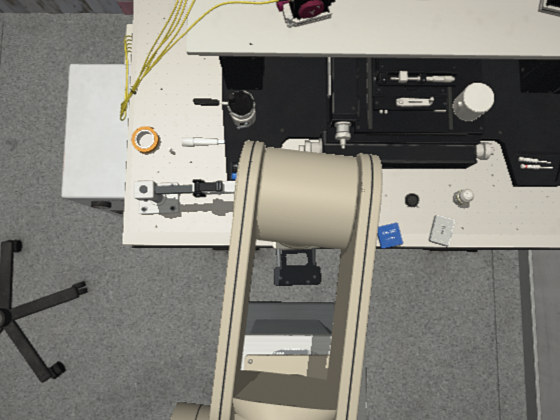

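View pics/p_w.png

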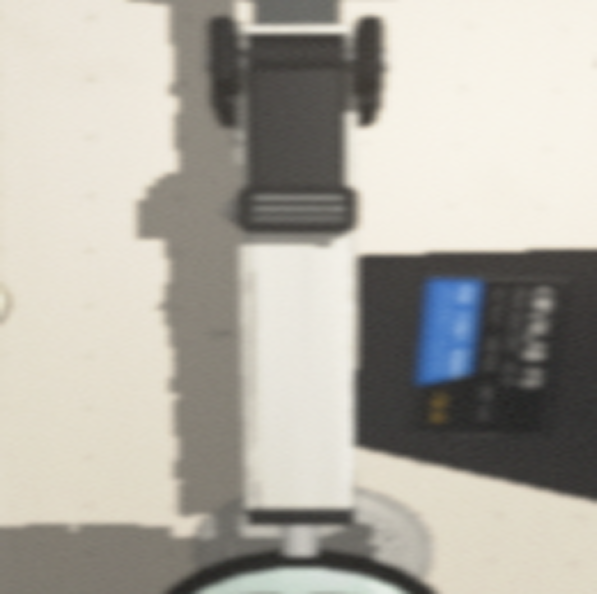

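```bash
python3 - <<'E'
import cv2,numpy as np
a=cv2.imread("pics/q_wrist.png")[0:70,350:440]; a=cv2.resize(a,None,fx=8,fy=8,interpolation=cv2.INTER_CUBIC); cv2.imwrite("pics/q_w2.png",a)
a=cv2.imread("pics/q_scene.png")[150:210,210:290]; cv2.imwrite("pics/q_s2.png",cv2.resize(a,None,fx=9,fy=9,interpolation=cv2.INTER_CUBIC))
W=np.load("p_w.npz")["frame"][30:140,250:320,::-1];cv2.imwrite("pics/p_w2.png",cv2.resize(W,None,fx=5.4,fy=5.4,interpolation=cv2.INTER_CUBIC))
E
```

```text
(no output)
```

View pics/q_w2.png

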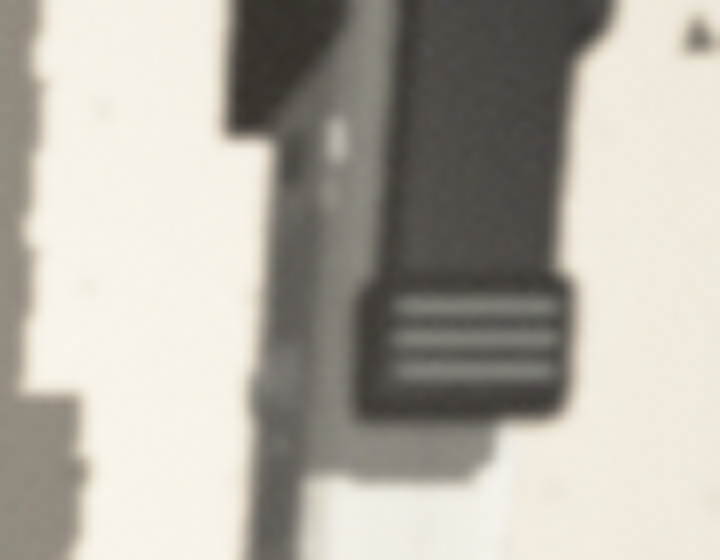

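View pics/q_s2.png

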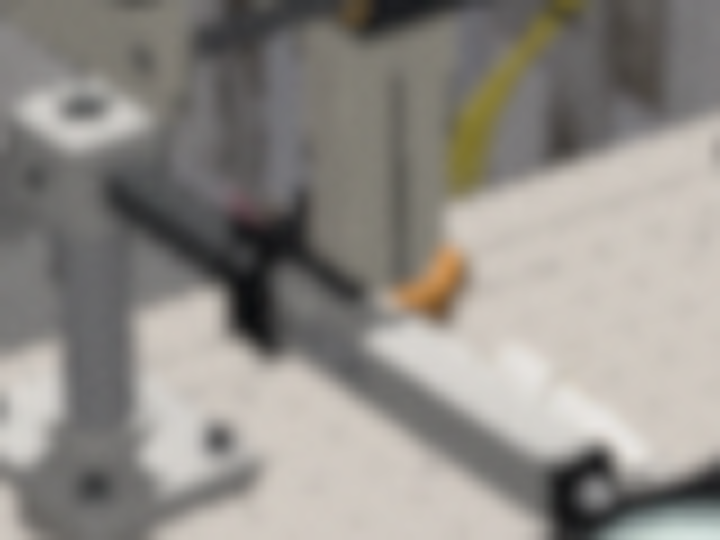

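View pics/p_w2.png

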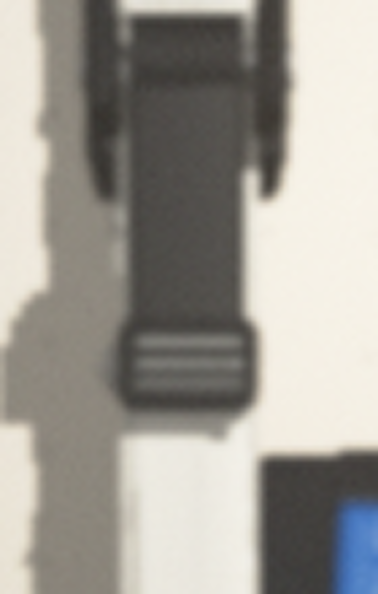

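```bash
python3 - <<'E'
from h import *
Q={k:v for k,v in np.load("q_wrist.npz").items()};P={k:v for k,v in np.load("p_w.npz").items()}
q=lambda u,v:(350+(u+.5)/8-.5,(v+.5)/8-.5);p=lambda u,v:(250+(u+.5)/5.4-.5,30+(v+.5)/5.4-.5)
print("ridge",tri((Q,*q(476,338)),(P,*p(188,363))))
print("corner R end",tri((Q,*q(568,410)),(P,*p(253,405))))
print("neck L",tri((Q,*q(388,275)),(P,*p(130,322))))
print("neck R",tri((Q,*q(555,275)),(P,*p(244,322))))
T={k:v for k,v in np.load("q_top.npz").items()}
print("button q",atz(Q,*q(275,385),.115))
for u,v in((238,238),(389,235),(412,200),(464,197)):print(atz(T,u,v,.01).round(3))
A=cv2.imread("pics/a_top.png");B=cv2.imread("pics/q_top.png")
for r in((225,250,370,460),(185,212,400,480),(230,246,228,250)):
    print(np.abs(A[r[0]:r[1],r[2]:r[3]].astype(int)-B[r[0]:r[1],r[2]:r[3]]).mean())
E
```

```text
ridge (array([0.46109158, 0.15732241, 0.14100957]), [np.float64(9.806781691692761e-05), np.float64(9.806781691691673e-05)])
corner R end (array([0.47145962, 0.1515654 , 0.14028327]), [np.float64(5.75558953567669e-05), np.float64(5.755589535680491e-05)])
neck L (array([0.45197741, 0.16298042, 0.13981306]), [np.float64(5.70923565713372e-05), np.float64(5.709235657133345e-05)])
neck R (array([0.46943536, 0.16413559, 0.13772886]), [np.float64(0.0002233537495199879), np.float64(0.00022335374951993576)])
button q [0.44923076 0.1596228  0.115     ]
[0.364 0.125 0.01 ]
[ 0.373 -0.217  0.01 ]
[ 0.453 -0.271  0.01 ]
[ 0.461 -0.39   0.01 ]
4.071555555555555
0.9794753086419753
40.441287878787875
```

```bash
python3 - <<'E'
from h import *
Q={k:v for k,v in np.load("q_wrist.npz").items()};P={k:v for k,v in np.load("p_w.npz").items()}
q=lambda u,v:(350+(u+.5)/8-.5,(v+.5)/8-.5);p=lambda u,v:(250+(u+.5)/5.4-.5,30+(v+.5)/5.4-.5)
def lineplane(a,b,c):
    o,d1=ray(Q,*q(*a));_,d2=ray(Q,*q(*b));n=np.cross(d1,d2);o2,d=ray(P,*p(*c));return o2+d*(n@(o-o2))/(n@d)
# subpixel edges
g=cv2.cvtColor(Q["frame"],cv2.COLOR_RGB2GRAY).astype(float)
h=cv2.cvtColor(P["frame"],cv2.COLOR_RGB2GRAY).astype(float)
def edge(img,row,lo,hi):
    x=np.arange(lo,hi+.01,.1);y=np.interp(x,np.arange(560),cv2.GaussianBlur(img,(1,3),0)[row]);m=(y.max()+y.min())/2
    i=np.where((y[:-1]<m)&(y[1:]>=m))[0];return x[i[0]] if len(i) else None
eq=[(r,edge(g,r,414,426)) for r in range(10,33,3)];ep=[(r,edge(h,r,288,299)) for r in range(50,90,4)]
print(eq);print(ep)
E
```

```text
[(10, np.float64(421.30000000000166)), (13, np.float64(420.80000000000155)), (16, np.float64(420.5000000000015)), (19, np.float64(420.30000000000143)), (22, np.float64(420.00000000000136)), (25, np.float64(419.6000000000013)), (28, np.float64(419.50000000000125)), (31, np.float64(419.3000000000012))]
[(50, None), (54, None), (58, np.float64(294.40000000000146)), (62, np.float64(294.30000000000143)), (66, np.float64(294.5000000000015)), (70, np.float64(294.6000000000015)), (74, np.float64(294.7000000000015)), (78, np.float64(294.7000000000015)), (82, np.float64(294.7000000000015)), (86, np.float64(294.7000000000015))]
```

```bash
python3 - <<'E'
from h import *
Q={k:v for k,v in np.load("q_wrist.npz").items()};P={k:v for k,v in np.load("p_w.npz").items()}
o,d1=ray(Q,420.95,13);_,d2=ray(Q,419.25,31);n=np.cross(d1,d2)
for v,u in((62,294.3),(70,294.55),(78,294.7),(86,294.75)):
    o2,d=ray(P,u,v);print(o2+d*(n@(o-o2))/(n@d))
E
```

```text
[0.46810859 0.18446729 0.13859272]
[0.46861631 0.17860639 0.13800629]
[0.46904426 0.17260382 0.13763059]
[0.46938953 0.1664714  0.13747137]
```

```bash
python3 - <<'E'
from h import *
Q={k:v for k,v in np.load("q_wrist.npz").items()};print(atz(Q,287,97,.009))
B=read_camera("scene")["frame"][:,:,::-1];A=cv2.imread("pics/a_scene.png")
cv2.imwrite("pics/cmp.png",np.hstack([cv2.resize(x[200:300,200:300],None,fx=4,fy=4) for x in (A,B)]))
st()
E
```

```text
[0.36619331 0.12877305 0.009     ]
t 20.2 [0.3669 0.0115 0.2368] F [-0.67  0.34 -0.55] M [-0.03  0.05 -0.01] op 0.0006
```

View pics/cmp.png

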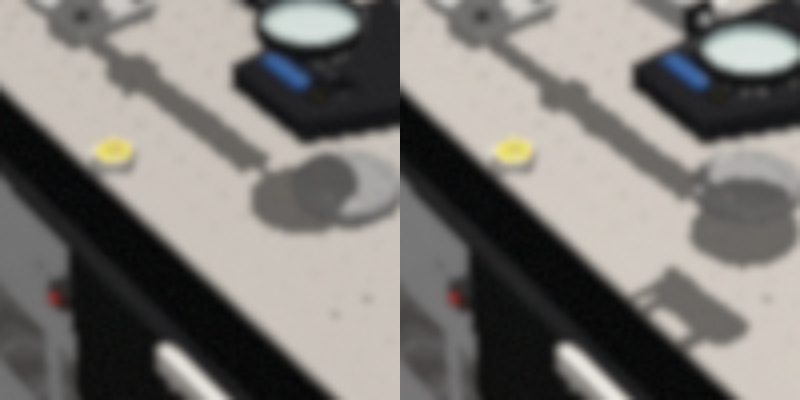

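Nothing else has moved, the button is out and the lever is flat, so I'm handing in.

```bash
python3 - <<'E'
from h import *
print(close_job())
E
```

```text
the job is handed in; nothing more can be done
None
```

The job is handed in at about 20 s: the tube is out at its next hole with the button through it, and the clamp lever is folded flat. No verdict is reported.

**What I did**
1. I gripped the tube at the button until the jaws read 22 mm, the tube's own width, so the button was flush.
2. I drew the tube out about 41 mm at a 6–9 N pull. I stopped when it halted and the force rose to about 11 N, with the button visible again. Then I eased off and let go.
3. With the fingers shut I pushed the lever over and down. I pressed its tip a second time with about 17 N to be sure it was closed.

**Last checks**
- **Button:** it stands out through the new hole, within 1–2 mm of where it was at the start.
- **Lever:** its top is parallel to the tube. Measured from two wrist views, its height is 137.5–138.6 mm along the paddle.
- **Other objects:** the wafer case and bubble level look unmoved in the scene camera, and the regions around the box and lens cap hardly changed in the top camera. The robot was clear of everything.

**Disagreements**
- The lever's top reads about 3 mm higher than the text implies. Because it is level along its length and gave little under 17 N, I put this down to calibration and part shape.
- The first press on the lever reached about 21 N, more than the 5 N or so it needed.
- The bubble level's position from the last wrist view differs by 3 mm from the top camera's. That is only slightly more than the calibration error, and the scene camera shows no change.

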